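# Restock the sloped cookie display

## Robot

A 6-joint arm with a two-finger parallel gripper is mounted at the origin on the work surface. World frame = base frame: x ahead of the robot, y to its left, z up, the work surface at z = 0. Lengths are in m, angles in rad, forces in N, time in s.
With the tool pointing down it reaches from about 0.375 to 0.9 m from the base axis. Payload 3.1 kg.
Tool frame: the origin (TCP) lies on the centre line of the jaws, within the pads' length; the fingertips stand robot.finger_overhang ahead of it and the grasp point (between the pads) lies 2 mm behind it (robot.finger_overhang is the distance from the TCP to the fingertips, in m); z points along the fingers, y is the direction in which the jaws open and shut (so a half turn about z gives the same grasp; the last joint's range is limited). The gripper opens to 87 mm and grips with 3 to 60 N. Pads are 19 mm wide; open, the fingers measure 117 mm over their backs; the gripper's body (75 mm by 190 mm) begins 51 mm behind the grasp point.
Start: joints at [1.052, 0.527, 1.433, -0, 1.181, -0.178], TCP at [0.209, 0.589, 0.24] pointing down, gripper open.
Joint ranges: [-3.08, 3.08], [-0.75, 2.2], [0.22, 2.44], [-1.43, 4.57], [0, 2.65], [-2.85, 2.85]. Speed limits (rad/s): [2.79, 2.79, 3.14, 3.14, 3.14, 3.14].

## Interface

Orientations are given as a unit quaternion [x, y, z, w].
In Python, from rig import robot gives the robot as it stands. The module is installed in compiled form; this text tells all that it offers.
- The arm moves only by the tool step_arm, never from a script. Its arguments are lists of equal length, an entry for each row: "slide": the shift along the tool's x, y, z in mm, a list of three; "twist": the turn about the tool's z in degrees. A call has 1 to 20 rows; each row shifts and turns the commanded pose from where the row before left it, along the tool's axes as they then stand; what a row does not reach is not made up. A row lasts 1/12 s, in which the tool goes at most 41.7 mm and 7.16 degrees, less where a joint would pass 70% of its speed; a pose out of reach is approached as far as the arm can. A call is refused whole if a number of a shift passes 41.7 or a number of a turn 7.16, either way. A call with a gripper value outside its range is refused whole. "jaw" is the finger opening in mm, from 0 to 87, set as the call begins (left out, the last holds). The fingers move at their own pace and stop on an object; "force" is the grip in N (left out, the last holds). Time passes only in rows, so rows that do not move let the fingers close. It gives the time, the measured TCP pose, the force and the opening at its end, in the units of the state.
- robot.get_obs(): the state, without advancing time (a new reading comes with each control period).
- robot.camera(name): name is "side" or "top"; returns a dict with "color" (384x512x3 uint8, blue, green, red), "depth" (384x512 float32, m along the optical axis (not along the pixel's ray), 0 where there is no reading), "camera_matrix" (3x3 intrinsics, pixels), "origin" and "orientation" of the camera in the world. Camera axes: x right, y down, z forward; pixel columns grow to the right and rows downward; lengths in m; the calibration is good to about 2 mm. A picture is of the moment at which its call begins.
- robot.hand_in(): hands the job in, once; it reports no verdict.
The state is a dict: "time": time; "q": joint angles; "joint_velocities": joint speeds; "joint_torque": joint torques, N m; "position": TCP position; "tool_rot": TCP orientation; "ft_force": force on the tool from outside, world axes, zero at the start; "moment": the same for the moment, N m; "grip_width": finger opening in m.
Only numpy, scipy, OpenCV 4.12 (cv2) and the standard library are available. Lean on these libraries where they do the work, as an engineer would, in place of code of your own. Each camera call takes 0.05 s, during which the arm holds its last target.

## Task

First slide the row stop on the sloped stand fully back, then move every yellow-labelled pack from the stand to the black tray, lying flat inside it, and stand all the white-labelled fresh packs side by side on the ramp, each square and down against the bottom lip. Once all of them are in place, slide the row stop in by its red tab until it presses firmly on the row for a moment and the packs are tight together between it and the end plate, but without crushing them, and leave it there. Do not disturb the jar, card reader or bowl.

Things in the scene. Friction and masses are not known exactly. Their poses are not given: they have to be found in the camera images.
- stand: wooden display stand on the counter, fixed; 150 mm deep (its x), 400 mm wide (its y). Its ramp drops towards the stand's -x side at 25 degrees to the counter and ends in a lip; a fixed end plate closes the ramp's -y end and the sliding row stop stands towards +y. Origin: centre of the underside; z up
- ramp (a point): frame of the ramp surface: origin on the smooth (slippery) surface at the foot of the lip, midway along it; its x points up the slope, y along the lip, z squarely off the surface. The surface reaches 150 mm up from the lip; the lip is 12 mm thick and 20 mm high off the surface. Packs stand on the ramp with their x along its x, so a pack at the lip has its origin at x = 28 mm. Packs slide down the ramp by themselves when let go
- end_face (a point): point on the inner face of the fixed end plate (at y = -180 mm in the ramp frame, 30 mm up from the lip, 20 mm off the surface); axes as the ramp's, y points into the row. The end plate is 12 mm thick and stands 48 mm off the surface
- stop (a joint): how far the row stop has been slid, in m: 0 = fully back (open), grows as it slides towards the end plate (along the ramp's -y), at most 0.24. Stays where it is left; sliding friction about 2 N, and pushing a whole row along takes up to 4 N more; a firm push of 8 to 15 N, held for half a second, brings the row tight. With it fully back its face is at y = +150 mm in the ramp frame: 330 mm between the faces
- stop_face (a point): point on the row stop's inner face (the one towards the end plate), 30 mm up from the lip and 20 mm off the ramp surface; axes as the ramp's. The stop is a wooden block 18 mm thick (y), 110 mm along the slope, reaching 68 mm off the surface
- stop_grip (a point): middle of the red grip tab on top of the row stop: 18 mm thick (y), 30 mm along the slope (centred 85 mm up from the lip), reaching from 66 to 116 mm off the ramp surface; this point is 94 mm off it and in the tab's middle; axes as the ramp's
- tray: flat black reduced-price tray, fixed, 130 (x) x 210 (y) x 16 mm, walls 5 mm, floor about 5 mm thick; origin: centre of its underside
- fresh1: fresh cookie pack: rigid clear box with black foot, cookies inside and a white label on top, 56 (x) x 72 (y) x 60 mm (z), 0.14 to 0.28 kg, weight low down; origin: centre of the underside. Starts flat on the counter; may be absent
- fresh2: fresh cookie pack: rigid clear box with black foot, cookies inside and a white label on top, 56 (x) x 72 (y) x 60 mm (z), 0.14 to 0.28 kg, weight low down; origin: centre of the underside. Starts flat on the counter; may be absent
- fresh3: fresh cookie pack: rigid clear box with black foot, cookies inside and a white label on top, 56 (x) x 72 (y) x 60 mm (z), 0.14 to 0.28 kg, weight low down; origin: centre of the underside. Starts flat on the counter; may be absent
- fresh4: fresh cookie pack: rigid clear box with black foot, cookies inside and a white label on top, 56 (x) x 72 (y) x 60 mm (z), 0.14 to 0.28 kg, weight low down; origin: centre of the underside. Starts flat on the counter; may be absent
- old1: yesterday's cookie pack: as the fresh packs (56 x 72 x 60 mm, origin at the centre of the underside) but with a yellow label on top. Starts on the stand's ramp near the end plate; may be absent
- old2: yesterday's cookie pack: as the fresh packs (56 x 72 x 60 mm, origin at the centre of the underside) but with a yellow label on top. Starts on the stand's ramp near the end plate; may be absent
- jar: amber glass jar, 80 mm across, 120 mm high, not to be disturbed; origin: centre of the underside
- card_reader: grey card reader, 130 x 75 x 30 mm, not to be disturbed; origin: centre of the underside
- saucer: white sample bowl, 80 mm across, 30 mm high, not to be disturbed; origin: centre of the underside
Not all that is in view belongs to the job. Leave any green look-alike of the old1 alone. Leave any green look-alike of the fresh1 alone.

How it is judged:
By the outcome, as a careful person would: the job done as asked, in the order asked, and still so for the second after the job is handed in, with the robot touching nothing.
Of fresh1, fresh2, fresh3, fresh4 only 2 to 4 are there at a start; the rules pass over those that are not, and their reading is None.
Of old1, old2 only 1 to 2 are there at a start; the rules pass over those that are not, and their reading is None.
At some moment in a run one of fresh1, fresh2, fresh3, fresh4 may be knocked a few centimetres aside while the robot is not near it.
It also fails if it takes over 210 s, if anything falls off the work surface, if the arm or the gripper's body presses on something with over 40 N, if the wrist force passes 120 N, or if a joint passes its speed limit or range.

## Working session

There is one attempt and no reset: what is moved stays moved. The work goes in short steps, Python scripts to look and compute and a tool call to move; the robot and the scene stay as the last step left them, time stands still between calls to the robot, and variables do not carry over. Pictures are saved under pics/ and viewed, and the job is handed in when it is done.

Besides the shell and the picture viewer there is one more tool, called after "Request:" by a JSON object that holds its "method" and its "body", one argument or row to a line. step_arm: Moves the arm, as the interface text tells. Its arguments: {"type":"object","properties":{"slide":{"type":"array","items":{"type":"array","items":{"type":"number"}}},"twist":{"type":"array","items":{"type":"number"}},"jaw":{"type":"number"},"force":{"type":"number"}},"required":["slide","twist"]}

```bash
ls; mkdir -p pics
cat > h.py <<'E'
import numpy as np,cv2
from rig import robot
from scipy.spatial.transform import Rotation as R
def shot(n,fn=None):
    c=robot.camera(n)
    if fn: cv2.imwrite('pics/'+fn,c['color'])
    return c
def Rm(c):
    o=np.array(c['orientation'],float)
    return R.from_quat(o).as_matrix() if o.size==4 else o.reshape(3,3)
def world(c):
    K=np.array(c['camera_matrix']);d=c['depth']
    v,u=np.mgrid[:d.shape[0],:d.shape[1]]
    p=np.stack([(u-K[0,2])/K[0,0]*d,(v-K[1,2])/K[1,1]*d,d],-1)
    return p@Rm(c).T+np.array(c['origin'])
def ray(c,u,v,z):
    K=np.array(c['camera_matrix']);r=Rm(c)@np.array([(u-K[0,2])/K[0,0],(v-K[1,2])/K[1,1],1.])
    o=np.array(c['origin']);return o+r*(z-o[2])/r[2]
E
python3 - <<'E'
from h import *
o=robot.get_obs();print(o);print(robot.finger_overhang)
for n in('side','top'):
    c=shot(n,n+'0.png');print(n,c['origin'],c['orientation'],c['camera_matrix'])
E
```

```text
pics
{'time': 0.0, 'q': array([ 1.05149121e+00,  5.28480355e-01,  1.43390151e+00, -1.64362632e-05,
        1.18135628e+00, -1.78519395e-01]), 'joint_velocities': array([-8.76729304e-04, -1.46363171e-03, -2.09442695e-03,  8.53099193e-04,
        5.69141893e-04,  7.62590840e-05]), 'joint_torque': array([ 1.00039630e-03, -4.40045929e+01, -1.76590794e+01,  6.34349557e-02,
        5.81026229e-02, -1.45355639e-04]), 'position': array([0.20853375, 0.58845598, 0.23856311]), 'tool_rot': array([ 1.69566351e-01,  9.85518190e-01, -1.01070665e-03, -3.59604656e-04]), 'ft_force': array([ 0.45137035, -0.24495826,  0.59244009]), 'moment': array([ 0.00979545, -0.05523395, -0.00706371]), 'grip_width': 0.08717989963038493}
0.017
side [ 0.05545452 -0.55715931  0.79262062] [ 0.85465936 -0.31268689  0.14275459 -0.38910849] [[346.5132864    0.         256.55246937]
 [  0.         346.5132864  190.23620488]
 [  0.           0.           1.        ]]
top [0.48005891 0.05440468 1.30532933] [-0.70312718  0.70967658 -0.03777459  0.02333238] [[410.280552     0.         251.22342394]
 [  0.         410.280552   190.35771109]
 [  0.           0.           1.        ]]
```

View pics/side0.png

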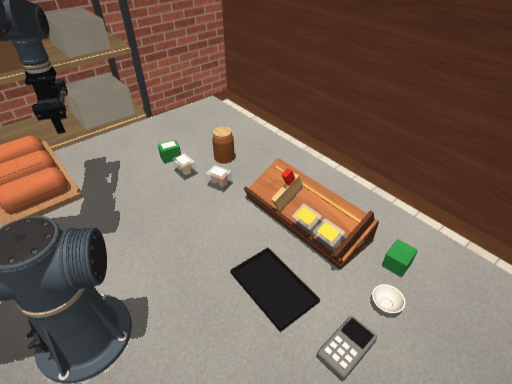

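View pics/top0.png

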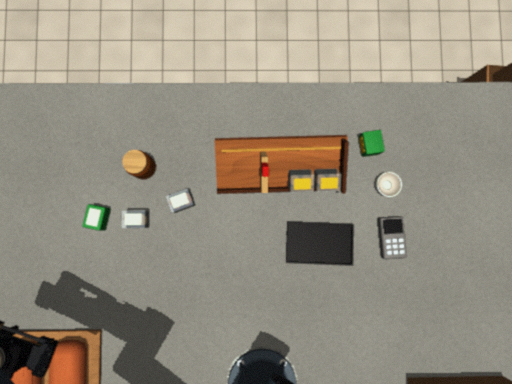

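The scene has two yellow-labelled packs on the ramp at top (302,181) and (328,180). Two white-labelled packs with clear or black sides are at top (134,217) and (180,200). The possible mix-ups are the green-bodied pack with a white label (95,216) and the green cube (371,142). The red tab is at (265,170), and the stop is part-way in. I'll check crops and measure.

```bash
cat > m1.py <<'E'
from h import *
t=shot('top');s=shot('side')
a=cv2.resize(t['color'][120:275,70:420],None,fx=2.2,fy=2.2,interpolation=cv2.INTER_CUBIC)
b=cv2.resize(s['color'][120:280,140:430],None,fx=2.5,fy=2.5,interpolation=cv2.INTER_CUBIC)
cv2.imwrite('pics/c_t.png',a);cv2.imwrite('pics/c_s.png',b)
for n,c in(('top',t),('side',s)):
    P=world(c);hsv=cv2.cvtColor(c['color'],cv2.COLOR_BGR2HSV)
    H,S,V=cv2.split(hsv)
    masks={'yellow':(H>22)&(H<35)&(S>150)&(V>120),'red':((H<6)|(H>174))&(S>180)&(V>90),
     'white':(S<40)&(V>170),'black':(V<40),'green':(H>50)&(H<75)&(S>150)}
    for k,m in masks.items():
        m=m&(P[...,2]<0.3)&(P[...,2]>-0.02)&(P[...,0]>0.3)&(P[...,0]<0.8)
        nn,l,st,ce=cv2.connectedComponentsWithStats(m.astype(np.uint8))
        for i in range(1,nn):
            if st[i,4]>25:
                q=P[l==i];print(n,k,ce[i].round(1),st[i,4],'med',np.median(q,0).round(4),'min',np.percentile(q,3,axis=0).round(3),'max',np.percentile(q,97,axis=0).round(3), 'ang',cv2.minAreaRect(np.float32(q[:,:2]))[1:])
E
python3 m1.py
```

```text
top yellow [328.9 182.8] 184 med [ 0.6044 -0.2011  0.1011] min [ 0.59  -0.225  0.093] max [ 0.619 -0.178  0.11 ] ang ((0.03167352080345154, 0.048368118703365326), 4.250075817108154)
top yellow [302.  183.3] 184 med [ 0.6045 -0.1211  0.1015] min [ 0.59  -0.145  0.093] max [ 0.619 -0.098  0.109] ang ((0.04911186546087265, 0.032037027180194855), 89.9945068359375)
top red [264.8 169.4] 87 med [ 0.6365 -0.008   0.1741] min [ 0.621 -0.016  0.148] max [ 0.658 -0.     0.182] ang ((0.04060937836766243, 0.01635075733065605), 1.3037039041519165)
top white [388.8 183.6] 376 med [ 0.61   -0.4101  0.0123] min [ 0.572 -0.444 -0.002] max [ 0.645 -0.374  0.033] ang ((0.0818847268819809, 0.09190885722637177), 14.380586624145508)
top white [177.6 200.3] 259 med [0.5603 0.251  0.0612] min [0.536 0.222 0.057] max [0.581 0.281 0.066] ang ((0.04888327047228813, 0.06220328062772751), 20.088706970214844)
top white [ 92.8 216.9] 177 med [0.5114 0.5047 0.062 ] min [0.49  0.489 0.058] max [0.535 0.522 0.066] ang ((0.033456992357969284, 0.0482357032597065), 75.99185180664062)
top white [131.1 218.7] 270 med [0.5
[... 6959 characters left out ...]
4.6 287.9] 3630 med [ 0.4243 -0.1961  0.0056] min [ 0.361 -0.289  0.003] max [ 0.487 -0.088  0.017] ang ((0.21030265092849731, 0.1311134696006775), 86.88715362548828)
side black [357.  332.7] 467 med [ 0.4763 -0.4138  0.0322] min [ 0.456 -0.44   0.029] max [ 0.497 -0.386  0.035] ang ((0.04583697393536568, 0.0584762878715992), 3.3321542739868164)
side green [168.7 152.9] 206 med [0.4961 0.4789 0.0418] min [0.473 0.47  0.011] max [0.532 0.5   0.061] ang ((0.03977910801768303, 0.07364726811647415), 46.12905502319336)
side green [399.5 257.9] 654 med [ 0.715  -0.3613  0.0552] min [ 0.7   -0.387  0.013] max [ 0.767 -0.332  0.059] ang ((0.0713983103632927, 0.057014066725969315), 8.798585891723633)
```

```bash
echo
```

```text
(no output)
```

View pics/c_t.png

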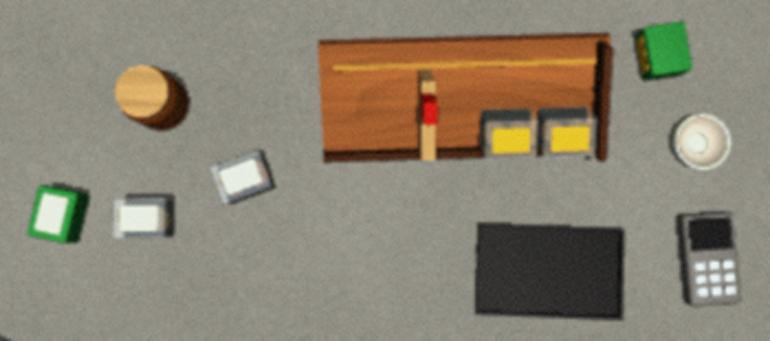

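View pics/c_s.png

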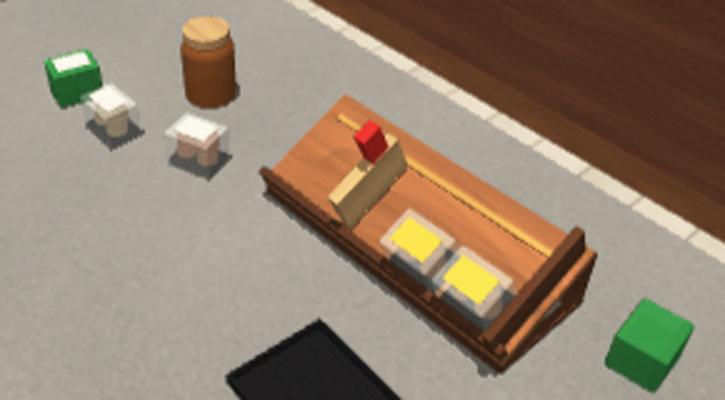

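The crops confirm it: two yellow labels on the ramp, and two true fresh packs with clear bodies and black feet. The green-bodied pack and cube are decoys. Next I'll fit the stand frame, stop, tray and fresh-pack yaws.

```bash
cat > m2.py <<'E'
from h import *
t=shot('top');s=shot('side')
for n,c in(('top',t),('side',s)):
    P=world(c).reshape(-1,3)
    # ramp plane from open area y .02...0.12 and behind packs
    m=(P[:,0]>.63)&(P[:,0]<.69)&(P[:,1]>.03)&(P[:,1]<.10)&(P[:,2]>.02)&(P[:,2]<.12)
    q=P[m];ce=q.mean(0);nrm=np.linalg.svd(q-ce)[2][2];nrm*=np.sign(nrm[2])
    print(n,m.sum(),'plane n',nrm.round(4),'slope',np.degrees(np.arccos(nrm[2])).round(2),'dir',np.degrees(np.arctan2(nrm[1],-nrm[0])).round(2),'z at x=.6045,y=-.06',(ce[2]-(nrm[0]*(.6045-ce[0])+nrm[1]*(-.06-ce[1]))/nrm[2]).round(4))
    # stand footprint: all pts z>.02 in box
    m=(P[:,0]>.55)&(P[:,0]<.8)&(P[:,1]>-.29)&(P[:,1]<.19)&(P[:,2]>.015)&(P[:,2]<.3)
    q=P[m];print(' stand min/max',np.percentile(q,.5,axis=0).round(3),np.percentile(q,99.5,axis=0).round(3))
    # lip front edge
    for y in np.arange(-.25,.17,.04):
        k=q[abs(q[:,1]-y)<.004];print('  y%.2f xmin %.4f z there %.4f xmax %.4f'%(y,np.percentile(k[:,0],2) if len(k) else 0,np.median(k[k[:,0]<np.percentile(k[:,0],4)+.002,2]) if len(k) else 0,np.percentile(k[:,0],99) if len(k) else 0))
    # end plate
    for x in (.62,.66,.70):
        k=q[(abs(q[:,0]-x)<.006)&(q[:,1]<-.2)]
        print('  plate x',x,[tuple(r) for r in k[np.argsort(k[:,1])][::max(1,len(k)//10),1:].round(3)])
    # stop upper part
    k=q[(q[:,1]>-.05)&(q[:,1]<.04)&(q[:,0]<.63)&(q[:,2]>.075)]
    print('  stop pts',len(k),np.percentile(k,[2,50,98],axis=0).round(4).tolist())
    b=P[(P[:,0]>.3)&(P[:,0]<.53)&(P[:,1]<-.03)&(P[:,1]>-.34)&(P[:,2]>.010)&(P[:,2]<.022)]
    print('  tray rim',cv2.minAreaRect(np.float32(b[:,:2])) if len(b)>5 else None, b.max(0) if len(b) else 0)
# fresh top contours
P=world(t);hsv=cv2.cvtColor(t['color'],cv2.COLOR_BGR2HSV)
for nm,(cx,cy) in dict(A=(.5603,.251),B=(.5045,.3913)).items():
    m=(abs(P[...,0]-cx)<.06)&(abs(P[...,1]-cy)<.06)&(P[...,2]>.05)
    q=P[m];r=cv2.minAreaRect(np.float32(q[:,:2]));print(nm,m.sum(),'z',np.median(q[:,2]).round(4),r)
    w=m&(hsv[...,1]<25)&(hsv[...,2]>215);q=P[w];r=cv2.minAreaRect(np.float32(q[:,:2]));print('  lab',w.sum(),r)
P=world(s)
for nm,(cx,cy) in dict(A=(.5603,.251),B=(.5045,.3913)).items():
    m=(abs(P[...,0]-cx)<.06)&(abs(P[...,1]-cy)<.06)&(P[...,2]>.055)
    q=P[m];r=cv2.minAreaRect(np.float32(q[:,:2]));print('side',nm,m.sum(),'z',np.median(q[:,2]).round(4),r)
E
python3 m2.py
```

```text
top 479 plane n [-0.4219 -0.0187  0.9065] slope 24.98 dir -2.54 z at x=.6045,y=-.06 0.034
 stand min/max [ 0.581 -0.254  0.033] [0.75  0.134 0.175]
  y-0.25 xmin 0.5789 z there 0.0725 xmax 0.7513
  y-0.21 xmin 0.5843 z there 0.0886 xmax 0.7511
  y-0.17 xmin 0.5845 z there 0.0903 xmax 0.7459
  y-0.13 xmin 0.5849 z there 0.0899 xmax 0.7483
  y-0.09 xmin 0.5824 z there 0.0894 xmax 0.7496
  y-0.05 xmin 0.5889 z there 0.0520 xmax 0.7466
  y-0.01 xmin 0.5829 z there 0.1006 xmax 0.7457
  y0.03 xmin 0.5867 z there 0.0489 xmax 0.7460
  y0.07 xmin 0.5842 z there 0.0494 xmax 0.7441
  y0.11 xmin 0.5845 z there 0.0491 xmax 0.7433
  y0.15 xmin 0.0000 z there 0.0000 xmax 0.0000
  plate x 0.62 [(np.float64(-0.255), np.float64(0.09)), (np.float64(-0.251), np.float64(0.095)), (np.float64(-0.247), np.float64(0.085)), (np.float64(-0.245), np.float64(0.072)), (np.float64(-0.233), np.float64(0.107)), (np.float64(-0.229), np.float64(0.111)), (np.float64(-0.224), np.float64(0.106)), (np.float64(-0.219), np.float64(0.107)), (np.float64(-0.213), np.float64(0.105)), (np.float64(-0.209), np.float64(0.109)), (np
[... 3571 characters left out ...]
41675, 0.2467944175004959), (0.05633539333939552, 0.07211432605981827), 20.29315185546875)
  lab 173 ((0.5604145526885986, 0.2478569746017456), (0.032627370208501816, 0.04881571978330612), 20.01921844482422)
B 450 z 0.0608 ((0.5044354200363159, 0.38433265686035156), (0.07108993083238602, 0.054349303245544434), 89.4222412109375)
  lab 180 ((0.5043637156486511, 0.38710635900497437), (0.05152390897274017, 0.030185269191861153), 89.43010711669922)
side A 226 z 0.0601 ((0.5594285726547241, 0.24605703353881836), (0.05906083434820175, 0.07242051512002945), 22.47736930847168)
side B 193 z 0.0601 ((0.5039207935333252, 0.3830006718635559), (0.05484262853860855, 0.0758490338921547), 1.1710227727890015)
```

```bash
cat > plan.py <<'E'
import sys
from h import *
# usage: plan.py x y z yaw(deg of tool y axis in world) [rows]
def st():
    o=robot.get_obs();M=R.from_quat(o['tool_rot']).as_matrix();return o,np.array(o['position']),M
def plan(x,y,z,yaw,n=None):
    o,p,M=st();cur=np.degrees(np.arctan2(M[1,1],M[0,1]))
    d=(yaw-cur+90)%180-90; tw=-d
    D=np.array([x,y,z])-p
    print('t%.2f pos'%o['time'],p.round(4),'yaw %.2f'%cur,'w%.4f'%o['grip_width'],'F',np.round(o['ft_force'],1),'q6 %.2f'%o['q'][5],'tilt',M[:,2].round(3))
    # twist first (in place) then slide, or combined with rows
    N=n or int(max(np.ceil(abs(D).max()*1000/38),np.ceil(abs(tw)/6.8),1))
    c=np.radians(cur);rows=[]
    for i in range(N):
        a=c+np.radians(d)*i/N   # axes as they stand at row start
        yt=np.array([np.cos(a),np.sin(a),0]);xt=np.array([-np.sin(a),np.cos(a),0])
        s=D/N*1000;rows.append([round(float(s@xt),1),round(float(s@yt),1),round(float(-s[2]),1)])
    print(N,'slide',rows,'twist',[round(tw/N,2)]*N)
if __name__=='__main__':
    a=list(map(float,sys.argv[1:5]));plan(*a,n=int(sys.argv[5]) if len(sys.argv)>5 else None)
E
python3 plan.py 0.639 -0.0085 0.24 91.3 18
```

```text
t0.30 pos [0.2087 0.5889 0.2392] yaw 70.47 w0.0870 F [ 0.1 -0.   0.4] q6 -0.18 tilt [-0.    -0.001 -1.   ]
18 slide [[-33.6, -23.3, -0.0], [-33.1, -24.0, -0.0], [-32.7, -24.6, -0.0], [-32.1, -25.3, -0.0], [-31.6, -25.9, -0.0], [-31.1, -26.6, -0.0], [-30.6, -27.2, -0.0], [-30.0, -27.8, -0.0], [-29.4, -28.4, -0.0], [-28.9, -29.0, -0.0], [-28.3, -29.6, -0.0], [-27.7, -30.1, -0.0], [-27.1, -30.7, -0.0], [-26.4, -31.2, -0.0], [-25.8, -31.7, -0.0], [-25.1, -32.3, -0.0], [-24.5, -32.8, -0.0], [-23.8, -33.2, -0.0]] twist [np.float64(-1.16), np.float64(-1.16), np.float64(-1.16), np.float64(-1.16), np.float64(-1.16), np.float64(-1.16), np.float64(-1.16), np.float64(-1.16), np.float64(-1.16), np.float64(-1.16), np.float64(-1.16), np.float64(-1.16), np.float64(-1.16), np.float64(-1.16), np.float64(-1.16), np.float64(-1.16), np.float64(-1.16), np.float64(-1.16)]
```

Request:
{"method": "step_arm", "body": {
  "slide": [
    [0,0,0],
    [0,0,0],
    [0,0,0]
  ],
  "twist": [-6.95,-6.95,-6.95],
  "jaw": 60
}}

```text
time: 0.55
position: [0.2088, 0.589, 0.2395]
tool_rot: [-0.015, 1.0, -0.0, -0.0]
ft_force: [0.3, 0.0, 0.5]
grip_width: 0.0745
```

Request:
{"method": "step_arm", "body": {
  "slide": [
    [-20.8,-30.4,0],
    [-20.8,-30.4,0],
    [-20.8,-30.4,0],
    [-20.8,-30.4,0],
    [-20.8,-30.4,0],
    [-20.8,-30.4,0],
    [-20.8,-30.4,0],
    [-20.8,-30.4,0],
    [-20.8,-30.4,0],
    [-20.8,-30.4,0],
    [-20.8,-30.4,0],
    [-20.8,-30.4,0],
    [-20.8,-30.4,0],
    [-20.8,-30.4,0],
    [-20.8,-30.4,0],
    [-20.8,-30.4,0],
    [-20.8,-30.4,0],
    [-20.8,-30.4,0],
    [-20.8,-30.4,0],
    [-20.8,-30.4,0]
  ],
  "twist": [0,0,0,0,0,0,0,0,0,0,0,0,0,0,0,0,0,0,0,0]
}}

```text
time: 2.22
position: [0.6396, -0.0109, 0.2395]
tool_rot: [-0.011, 1.0, 0.0, -0.0]
ft_force: [1.2, 0.5, 0.6]
grip_width: 0.0598
```

```bash
python3 plan.py 0.639 -0.0085 0.158 91.3; python3 -c "
from h import *
c=shot('side','s1.png');cv2.imwrite('pics/s1c.png',cv2.resize(c['color'][100:280,200:420],None,fx=3,fy=3))"
```

```text
t2.22 pos [ 0.6396 -0.0109  0.2395] yaw 91.31 w0.0598 F [1.2 0.5 0.6] q6 -1.79 tilt [-0.  0. -1.]
3 slide [[0.2, 0.8, 27.2], [0.2, 0.8, 27.2], [0.2, 0.8, 27.2]] twist [np.float64(0.0), np.float64(0.0), np.float64(0.0)]
```

View pics/s1c.png

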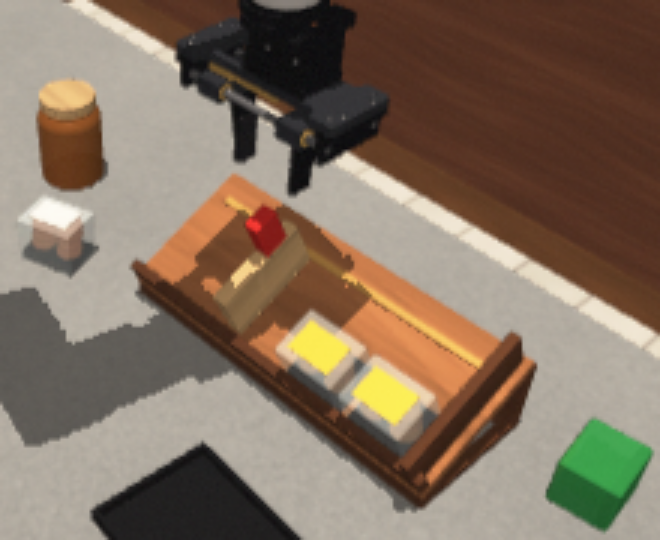

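The open fingers straddle the red tab at crop (265,228). I'll descend and grip it.

Request:
{"method": "step_arm", "body": {
  "slide": [
    [0,0.6,20],
    [0,0.6,20],
    [0,0.6,20],
    [0,0.6,20.5],
    [0,0,0]
  ],
  "twist": [0,0,0,0,0]
}}

```text
time: 2.68
position: [0.6356, -0.0061, 0.1547]
tool_rot: [-0.011, 1.0, 0.001, -0.004]
ft_force: [-1.3, 0.1, -0.2]
grip_width: 0.06
```

Request:
{"method": "step_arm", "body": {
  "slide": [
    [0,0,0],
    [0,0,0],
    [0,0,0],
    [0,0,0],
    [0,0,0],
    [0,0,0],
    [0,0,0],
    [0,0,0]
  ],
  "twist": [0,0,0,0,0,0,0,0],
  "jaw": 5,
  "force": 15
}}

```text
time: 3.35
position: [0.639, -0.0073, 0.1596]
tool_rot: [-0.012, 1.0, -0.001, 0.0]
ft_force: [-1.3, -1.8, 3.1]
grip_width: 0.0184
```

Request:
{"method": "step_arm", "body": {
  "slide": [
    [0,8,0],
    [0,12,0],
    [0,12,0],
    [0,12,0],
    [0,12,0],
    [0,12,0],
    [0,12,0],
    [0,8,0],
    [0,4,0],
    [0,0,0]
  ],
  "twist": [0,0,0,0,0,0,0,0,0,0]
}}

```text
time: 4.18
position: [0.6369, 0.0884, 0.1596]
tool_rot: [-0.012, 1.0, 0.001, 0.001]
ft_force: [0.0, 1.9, 5.5]
grip_width: 0.0179
```

Request:
{"method": "step_arm", "body": {
  "slide": [
    [0,2,0],
    [0,2,0],
    [0,2,0],
    [0,0,0]
  ],
  "twist": [0,0,0,0]
}}

```text
time: 4.52
position: [0.6368, 0.0932, 0.1596]
tool_rot: [-0.012, 1.0, 0.0, 0.001]
ft_force: [0.6, -0.7, 5.4]
grip_width: 0.0178
```

Request:
{"method": "step_arm", "body": {
  "slide": [
    [0,2,0],
    [0,2,0],
    [0,2,0],
    [0,0,0]
  ],
  "twist": [0,0,0,0]
}}

```text
time: 4.85
position: [0.6368, 0.0948, 0.1596]
tool_rot: [-0.013, 1.0, -0.003, 0.0]
ft_force: [-0.1, -12.6, 5.9]
grip_width: 0.0179
```

Request:
{"method": "step_arm", "body": {
  "slide": [
    [0,-1.5,0],
    [0,-1.5,0],
    [0,0,0]
  ],
  "twist": [0,0,0]
}}

```text
time: 5.1
position: [0.6368, 0.0946, 0.1596]
tool_rot: [-0.012, 1.0, -0.0, 0.001]
ft_force: [-1.1, -3.7, 4.6]
grip_width: 0.0179
```

Request:
{"method": "step_arm", "body": {
  "slide": [
    [0,0,0],
    [0,0,0],
    [0,0,0],
    [0,0,0],
    [0,0,0],
    [0,0,0]
  ],
  "twist": [0,0,0,0,0,0],
  "jaw": 60
}}

```text
time: 5.6
position: [0.6362, 0.0947, 0.1587]
tool_rot: [-0.012, 1.0, 0.0, -0.0]
ft_force: [-1.3, -0.6, -0.0]
grip_width: 0.0498
```

Request:
{"method": "step_arm", "body": {
  "slide": [
    [0,0,-20],
    [0,0,-25],
    [0,0,-25],
    [0,0,-20],
    [0,0,0]
  ],
  "twist": [0,0,0,0,0]
}}

```text
time: 6.02
position: [0.6392, 0.0944, 0.2541]
tool_rot: [-0.012, 1.0, -0.0, 0.005]
ft_force: [0.3, 0.2, -0.2]
grip_width: 0.06
```

```bash
python3 plan.py 0.639 -0.122 0.26 1.3; python3 m2.py | grep -A30 "^top" | head -5; python3 -c "
from h import *
c=shot('side','s2.png');cv2.imwrite('pics/s2c.png',cv2.resize(c['color'][100:280,200:420],None,fx=3,fy=3));c=shot('top');cv2.imwrite('pics/t2c.png',cv2.resize(c['color'][120:275,70:420],None,fx=2.2,fy=2.2))"
```

```text
t6.02 pos [0.6392 0.0944 0.2541] yaw 91.33 w0.0600 F [ 0.3  0.2 -0.2] q6 -1.62 tilt [ 0.01  0.   -1.  ]
14 slide [[0.4, -15.4, -0.4], [2.1, -15.3, -0.4], [3.8, -15.0, -0.4], [5.5, -14.5, -0.4], [7.0, -13.8, -0.4], [8.5, -12.9, -0.4], [9.9, -11.8, -0.4], [11.2, -10.7, -0.4], [12.3, -9.3, -0.4], [13.3, -7.9, -0.4], [14.1, -6.4, -0.4], [14.7, -4.8, -0.4], [15.1, -3.1, -0.4], [15.4, -1.4, -0.4]] twist [np.float64(-6.43), np.float64(-6.43), np.float64(-6.43), np.float64(-6.43), np.float64(-6.43), np.float64(-6.43), np.float64(-6.43), np.float64(-6.43), np.float64(-6.43), np.float64(-6.43), np.float64(-6.43), np.float64(-6.43), np.float64(-6.43), np.float64(-6.43)]
top 31 plane n [-0.996  -0.0755  0.0483] slope 87.23 dir -4.33 z at x=.6045,y=-.06 -0.7668
 stand min/max [ 0.58  -0.255  0.033] [0.75  0.131 0.138]
  y-0.25 xmin 0.5794 z there 0.0735 xmax 0.7510
  y-0.21 xmin 0.5838 z there 0.0919 xmax 0.7501
  y-0.17 xmin 0.5844 z there 0.0888 xmax 0.7463Traceback (most recent call last):
  File "m2.py", line 21, in <module>
    print('  stop pts',len(k),np.percentile(k,[2,50,98],axis=0).round(4).tolist())
                              ~~~~~~~~~~~~~^^^^^^^^^^^^^^^^^^^^
    return _quantile_unchecked(
        a, q, axis, out, overwrite_input, method, keepdims, weights)
    return _ureduce(a,
                    func=_quantile_ureduce_func,
    ...<5 lines>...
                    overwrite_input=overwrite_input,
                    method=method)
    r = func(a, **kwargs)
    result = _quantile(arr,
                       quantiles=q,
    ...<2 lines>...
                       out=out,
                       weights=wgt)
    slices_having_nans = np.isnan(arr[-1, ...])
                                  ~~~^^^^^^^^^
IndexError: index -1 is out of bounds for axis 0 with size 0
```

View pics/s2c.png

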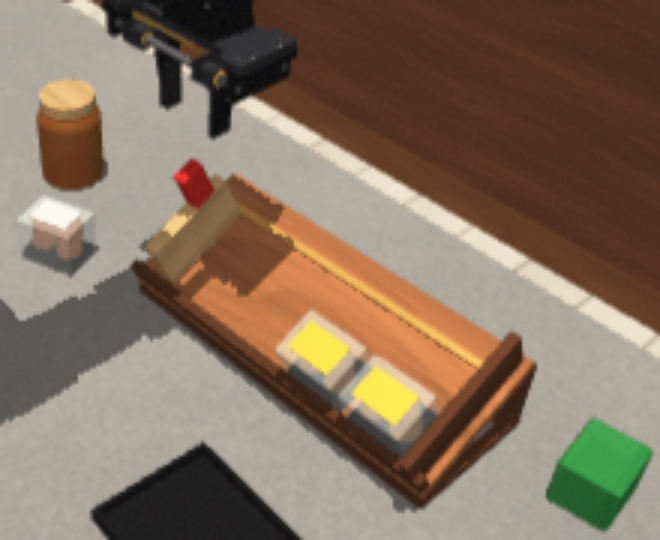

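View pics/t2c.png

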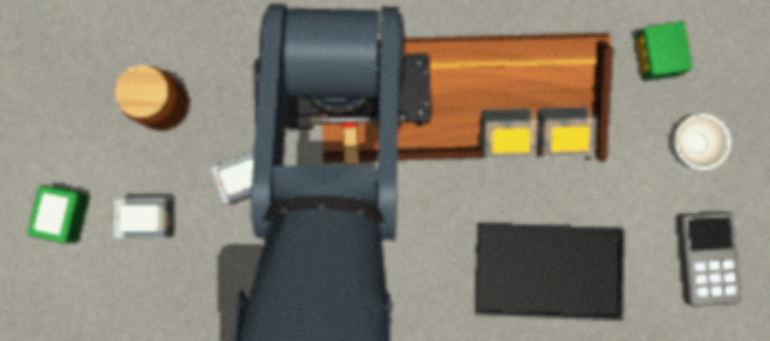

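The side view shows the stop fully back, with the tab at crop (193,182). The gap between the yellow packs is only about 8 mm. I'll pinch the outer pack across x, drag it along +y to open a finger gap, then take it by its y faces.

```bash
sed -i 's/d=(yaw-cur+90)%180-90; tw=-d/d=(yaw-cur+180)%360-180; tw=-d/; s/\[round(tw\/N,2)\]/[round(float(tw\/N),2)]/' plan.py; python3 plan.py 0.614 -0.1215 0.22 1.3
```

```text
t6.22 pos [0.6354 0.0942 0.2476] yaw 91.32 w0.0599 F [0.3 0.9 0.2] q6 -1.62 tilt [-0.003  0.    -1.   ]
14 slide [[1.9, -15.4, 2.0], [0.1, -15.5, 2.0], [-1.6, -15.4, 2.0], [-3.3, -15.1, 2.0], [-5.0, -14.7, 2.0], [-6.6, -14.0, 2.0], [-8.1, -13.2, 2.0], [-9.5, -12.2, 2.0], [-10.8, -11.1, 2.0], [-12.0, -9.8, 2.0], [-13.0, -8.4, 2.0], [-13.9, -6.8, 2.0], [-14.6, -5.2, 2.0], [-15.1, -3.6, 2.0]] twist [6.43, 6.43, 6.43, 6.43, 6.43, 6.43, 6.43, 6.43, 6.43, 6.43, 6.43, 6.43, 6.43, 6.43]
```

Request:
{"method": "step_arm", "body": {
  "slide": [
    [3.8,-30.7,3.9],
    [3.8,-30.7,3.9],
    [3.8,-30.7,3.9],
    [3.8,-30.7,3.9],
    [3.8,-30.7,3.9],
    [3.8,-30.7,3.9],
    [3.8,-30.7,3.9]
  ],
  "twist": [0,0,0,0,0,0,0],
  "jaw": 87
}}

```text
time: 6.8
position: [0.6134, -0.1223, 0.2195]
tool_rot: [-0.012, 1.0, 0.001, -0.002]
ft_force: [1.0, 0.0, -0.4]
grip_width: 0.0863
```

Request:
{"method": "step_arm", "body": {
  "slide": [
    [0,0,0],
    [0,0,0],
    [0,0,0],
    [0,0,0],
    [0,0,0],
    [0,0,0],
    [0,0,0],
    [0,0,0],
    [0,0,0],
    [0,0,0],
    [0,0,0],
    [0,0,0],
    [0,0,0],
    [0,0,0],
    [0,0,0]
  ],
  "twist": [6.92,6.92,6.92,6.92,6.92,6.92,6.92,6.92,6.92,6.92,6.92,6.92,6.92,0,0]
}}

```text
time: 8.05
position: [0.614, -0.121, 0.2202]
tool_rot: [0.698, 0.717, -0.001, -0.001]
ft_force: [0.9, -0.3, -0.1]
grip_width: 0.0872
```

```bash
python3 plan.py 0.614 -0.1215 0.097 1.3 6; python3 -c "
from h import *
c=shot('side','s3.png');cv2.imwrite('pics/s3c.png',cv2.resize(c['color'][100:280,200:420],None,fx=3,fy=3))"
```

```text
t8.05 pos [ 0.614  -0.121   0.2202] yaw 1.54 w0.0872 F [ 0.9 -0.3 -0.1] q6 -0.40 tilt [-0.003  0.001 -1.   ]
6 slide [[-0.1, 0.0, 20.5], [-0.1, 0.0, 20.5], [-0.1, 0.0, 20.5], [-0.1, 0.0, 20.5], [-0.1, 0.0, 20.5], [-0.1, 0.0, 20.5]] twist [0.04, 0.04, 0.04, 0.04, 0.04, 0.04]
```

View pics/s3c.png

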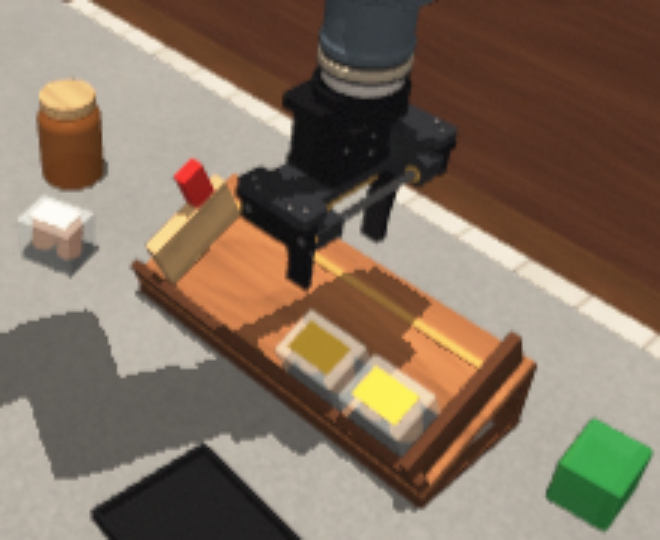

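The fingers span the outer yellow pack, whose label is at crop (320,348), along x. I'll descend in steps while watching the force.

Request:
{"method": "step_arm", "body": {
  "slide": [
    [0,0,20],
    [0,0,20],
    [0,0,20],
    [0,0,20],
    [0,0,15],
    [0,0,7],
    [0,0,0]
  ],
  "twist": [0,0,0,0,0,0,0]
}}

```text
time: 8.68
position: [0.6134, -0.1208, 0.1175]
tool_rot: [0.698, 0.716, -0.001, -0.002]
ft_force: [-0.2, -0.8, 0.4]
grip_width: 0.087
```

Request:
{"method": "step_arm", "body": {
  "slide": [
    [0,0,7],
    [0,0,7],
    [0,0,7],
    [0,0,0]
  ],
  "twist": [0,0,0,0]
}}

```text
time: 9.02
position: [0.6141, -0.121, 0.0977]
tool_rot: [0.699, 0.716, -0.0, -0.001]
ft_force: [-0.2, 0.6, -0.1]
grip_width: 0.087
```

```bash
python3 -c "
from h import *
c=shot('side','s4.png');cv2.imwrite('pics/s4c.png',cv2.resize(c['color'][150:270,240:400],None,fx=4,fy=4))"
```

```text
(no output)
```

View pics/s4c.png

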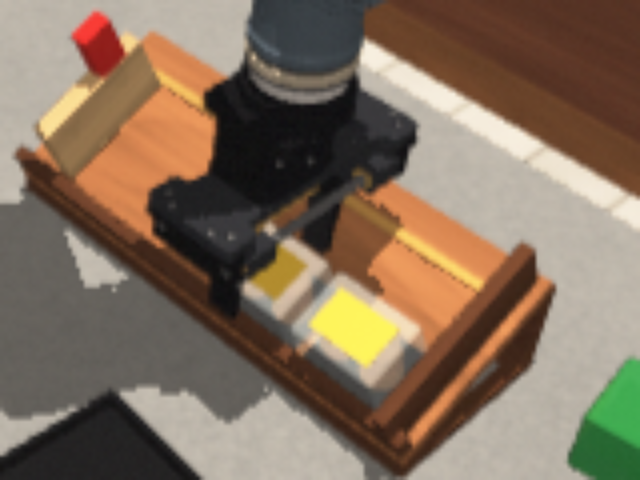

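The front finger is outside the lip at crop (225,300) and the rear finger is behind the pack, both without contact. I'll pinch gently.

Request:
{"method": "step_arm", "body": {
  "slide": [
    [0,0,0],
    [0,0,0],
    [0,0,0],
    [0,0,0],
    [0,0,0],
    [0,0,0]
  ],
  "twist": [0,0,0,0,0,0],
  "jaw": 50,
  "force": 8
}}

```text
time: 9.57
position: [0.613, -0.1211, 0.0989]
tool_rot: [0.698, 0.716, -0.001, -0.002]
ft_force: [-6.3, -1.0, 5.3]
grip_width: 0.0644
```

Request:
{"method": "step_arm", "body": {
  "slide": [
    [3,0,0],
    [5,0,0],
    [6,0,0],
    [6,0,0],
    [6,0,0],
    [6,0,0],
    [3,0,0],
    [0,0,0]
  ],
  "twist": [0,0,0,0,0,0,0,0]
}}

```text
time: 10.23
position: [0.6138, -0.0862, 0.0997]
tool_rot: [0.698, 0.716, -0.0, 0.0]
ft_force: [-3.5, -0.1, 5.8]
grip_width: 0.0639
```

```bash
python3 -c "
from h import *
c=shot('side','s5.png');cv2.imwrite('pics/s5c.png',cv2.resize(c['color'][150:270,240:400],None,fx=4,fy=4))"
```

```text
(no output)
```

View pics/s5c.png

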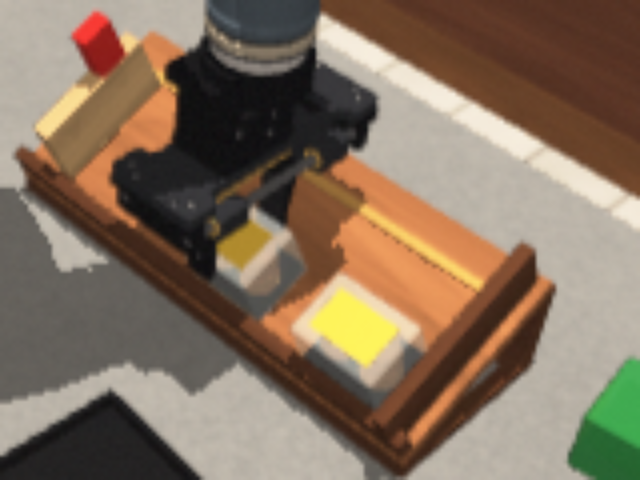

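The pack dragged cleanly, opening a gap of about 43 mm. I'll take it 12 mm further, release, and pull the second pack off the end plate the same way.

Request:
{"method": "step_arm", "body": {
  "slide": [
    [4,0,0],
    [5,0,0],
    [3,0,0],
    [0,0,0]
  ],
  "twist": [0,0,0,0]
}}

```text
time: 10.62
position: [0.6136, -0.0743, 0.0997]
tool_rot: [0.698, 0.716, -0.0, 0.0]
ft_force: [-3.5, -1.7, 5.6]
grip_width: 0.0642
```

Request:
{"method": "step_arm", "body": {
  "slide": [
    [0,0,0],
    [0,0,0],
    [0,0,0],
    [0,0,0],
    [0,0,-10],
    [0,0,-20],
    [0,0,-20],
    [0,0,-10],
    [0,0,0]
  ],
  "twist": [0,0,0,0,0,0,0,0,0],
  "jaw": 87
}}

```text
time: 11.37
position: [0.6158, -0.0748, 0.1619]
tool_rot: [0.699, 0.715, 0.002, 0.003]
ft_force: [0.0, 0.2, -0.6]
grip_width: 0.0869
```

```bash
python3 m1.py | grep yellow; python3 plan.py 0.616 -0.2015 0.158 1.4
```

```text
top yellow [334.  182.5] 68 med [ 0.6044 -0.216   0.1019] min [ 0.592 -0.226  0.092] max [ 0.621 -0.208  0.109] ang ((0.03091053105890751, 0.018666116520762444), 4.039951801300049)
side yellow [328.1 231.4] 199 med [ 0.6066 -0.2022  0.1017] min [ 0.592 -0.225  0.095] max [ 0.62  -0.18   0.108] ang ((0.04809645935893059, 0.031835269182920456), 88.3184585571289)
t11.47 pos [ 0.6137 -0.0743  0.159 ] yaw 1.36 w0.0870 F [-0.   1.1 -0.4] q6 -0.32 tilt [ 0.001 -0.    -1.   ]
4 slide [[-31.8, -0.2, 0.3], [-31.8, -0.2, 0.3], [-31.8, -0.2, 0.3], [-31.8, -0.2, 0.3]] twist [-0.01, -0.01, -0.01, -0.01]
```

Request:
{"method": "step_arm", "body": {
  "slide": [
    [-31.8,0.5,0],
    [-31.8,0.5,0],
    [-31.8,0.5,0],
    [-31.8,0.5,0],
    [0,0,0]
  ],
  "twist": [0,0,0,0,0]
}}

```text
time: 11.88
position: [0.6188, -0.2077, 0.1574]
tool_rot: [0.7, 0.714, -0.001, 0.001]
ft_force: [0.3, -0.3, 0.9]
grip_width: 0.0871
```

Request:
{"method": "step_arm", "body": {
  "slide": [
    [0,0,15],
    [0,0,15],
    [0,0,12],
    [0,0,10],
    [0,0,8],
    [0,0,0]
  ],
  "twist": [0,0,0,0,0,0]
}}

```text
time: 12.38
position: [0.6173, -0.2004, 0.0962]
tool_rot: [0.699, 0.716, -0.001, -0.002]
ft_force: [0.1, -0.1, -0.2]
grip_width: 0.087
```

Request:
{"method": "step_arm", "body": {
  "slide": [
    [0,0,0],
    [0,0,0],
    [0,0,0],
    [0,0,0],
    [0,0,0],
    [0,0,0]
  ],
  "twist": [0,0,0,0,0,0],
  "jaw": 50
}}

```text
time: 12.88
position: [0.6167, -0.2012, 0.0994]
tool_rot: [0.698, 0.716, -0.001, -0.002]
ft_force: [-5.7, 0.7, 5.1]
grip_width: 0.0643
```

Request:
{"method": "step_arm", "body": {
  "slide": [
    [3,0,0],
    [5,0,0],
    [6,0,0],
    [5,0,0],
    [3,0,0],
    [0,0,0]
  ],
  "twist": [0,0,0,0,0,0]
}}

```text
time: 13.38
position: [0.618, -0.1796, 0.1003]
tool_rot: [0.698, 0.716, -0.0, 0.001]
ft_force: [-2.4, -0.9, 6.1]
grip_width: 0.0643
```

Request:
{"method": "step_arm", "body": {
  "slide": [
    [0,0,0],
    [0,0,0],
    [0,0,0],
    [0,0,0],
    [0,0,-10],
    [0,0,-20],
    [0,0,-25],
    [0,0,-25],
    [0,0,-20],
    [0,0,0]
  ],
  "twist": [0,0,0,0,0,0,0,0,0,0],
  "jaw": 87
}}

```text
time: 14.22
position: [0.6213, -0.1807, 0.2045]
tool_rot: [0.699, 0.716, 0.002, 0.005]
ft_force: [0.2, -0.7, 1.3]
grip_width: 0.087
```

```bash
python3 m1.py | grep yellow; python3 -c "
from h import *
c=shot('side','s6.png');cv2.imwrite('pics/s6c.png',cv2.resize(c['color'][150:270,240:400],None,fx=4,fy=4))"
```

```text
top yellow [280.3 182.6] 48 med [ 0.6078 -0.0558  0.1038] min [ 0.592 -0.067  0.096] max [ 0.616 -0.05   0.112] ang ((0.025614243000745773, 0.021087156608700752), 1.5619072914123535)
side yellow [290.5 202.2] 32 med [ 0.609  -0.057   0.1043] min [ 0.593 -0.066  0.097] max [ 0.616 -0.051  0.11 ] ang ((0.012801259756088257, 0.029257217422127724), 63.36029815673828)
```

View pics/s6c.png

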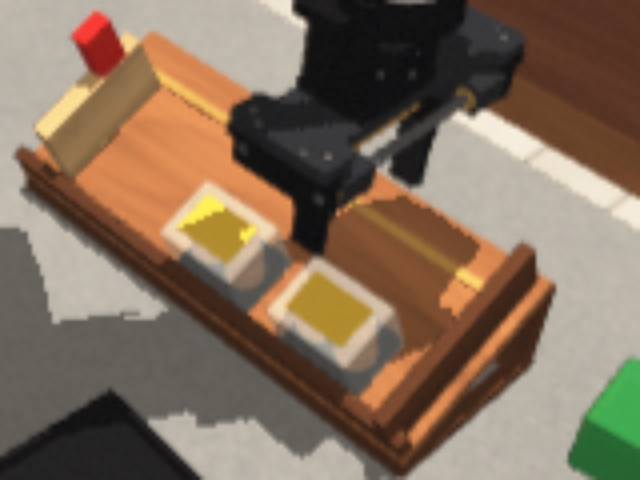

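Both yellow packs are now separated and squared at the lip. I'll take the first by its y faces.

```bash
python3 plan.py 0.616 -0.0745 0.18 1.4
```

```text
t14.37 pos [ 0.6179 -0.1792  0.1987] yaw 1.36 w0.0873 F [ 0.3 -0.6 -0.5] q6 -0.48 tilt [-0.  0. -1.]
3 slide [[34.9, 0.2, 6.2], [34.9, 0.2, 6.2], [34.9, 0.2, 6.2]] twist [-0.01, -0.01, -0.01]
```

Request:
{"method": "step_arm", "body": {
  "slide": [
    [26.2,0,0],
    [26.2,0,0],
    [26.2,0,0],
    [26.2,0,0],
    [0,0,0],
    [0,0,0],
    [0,0,0],
    [0,0,0],
    [0,0,0],
    [0,0,0],
    [0,0,0],
    [0,0,0],
    [0,0,0],
    [0,0,0],
    [0,0,0],
    [0,0,0],
    [0,0,0],
    [0,0,0]
  ],
  "twist": [0,0,0,0,-6.92,-6.92,-6.92,-6.92,-6.92,-6.92,-6.92,-6.92,-6.92,-6.92,-6.92,-6.92,-6.92,0]
}}

```text
time: 15.87
position: [0.6146, -0.0743, 0.1968]
tool_rot: [-0.013, 1.0, 0.001, -0.002]
ft_force: [0.7, 0.4, -0.3]
grip_width: 0.0869
```

```bash
python3 plan.py 0.616 -0.0745 0.081 91.3;python3 m1.py | grep yellow;  python3 -c "
from h import *
c=shot('side','s7.png');cv2.imwrite('pics/s7c.png',cv2.resize(c['color'][150:270,240:400],None,fx=4,fy=4))"
```

```text
t15.87 pos [ 0.6146 -0.0743  0.1968] yaw 91.43 w0.0869 F [ 0.7  0.4 -0.3] q6 -1.90 tilt [-0.004  0.001 -1.   ]
4 slide [[-0.3, -0.1, 29.0], [-0.3, -0.1, 29.0], [-0.3, -0.1, 29.0], [-0.3, -0.1, 29.0]] twist [0.03, 0.03, 0.03, 0.03]
top yellow [282.7 187.6] 26 med [ 0.5905 -0.062   0.0981] min [ 0.58  -0.074  0.093] max [ 0.594 -0.045  0.268] ang ((0.011321483179926872, 0.03537682443857193), 23.337623596191406)
side yellow [289.  206.5] 41 med [ 0.5967 -0.0634  0.0975] min [ 0.588 -0.074  0.095] max [ 0.604 -0.053  0.102] ang ((0.01685132086277008, 0.022321969270706177), 1.8067957162857056)
side yellow [322.3 227.3] 178 med [ 0.6054 -0.1825  0.1016] min [ 0.592 -0.203  0.095] max [ 0.62  -0.16   0.109] ang ((0.03208857774734497, 0.04772647097706795), 2.7930119037628174)
```

View pics/s7c.png

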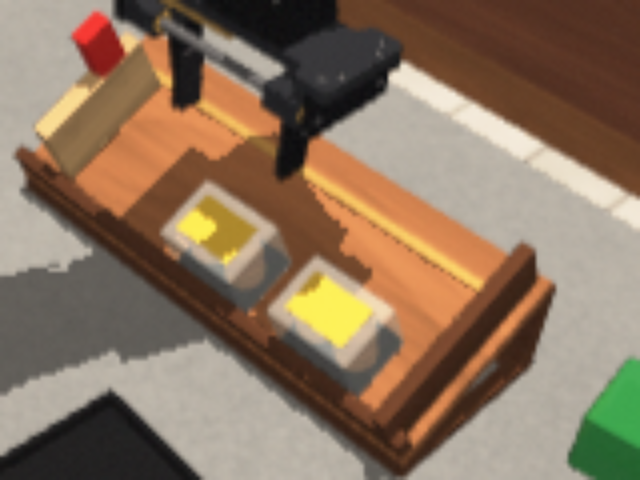

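Request:
{"method": "step_arm", "body": {
  "slide": [
    [0,0,20],
    [0,0,20],
    [0,0,15],
    [0,0,15],
    [0,0,12],
    [0,0,12],
    [0,0,12],
    [0,0,9],
    [0,0,0],
    [0,0,0]
  ],
  "twist": [0,0,0,0,0,0,0,0,0,0]
}}

```text
time: 16.85
position: [0.6155, -0.0746, 0.0832]
tool_rot: [-0.011, 1.0, 0.0, -0.0]
ft_force: [0.7, 0.0, -0.1]
grip_width: 0.0871
```

Request:
{"method": "step_arm", "body": {
  "slide": [
    [0,0,0],
    [0,0,0],
    [0,0,0],
    [0,0,0],
    [0,0,0],
    [0,0,0]
  ],
  "twist": [0,0,0,0,0,0],
  "jaw": 60,
  "force": 12
}}

```text
time: 17.35
position: [0.6162, -0.0748, 0.0846]
tool_rot: [-0.012, 1.0, -0.0, 0.001]
ft_force: [-0.8, -0.4, 4.8]
grip_width: 0.0719
```

Request:
{"method": "step_arm", "body": {
  "slide": [
    [0,0,-8],
    [0,0,-15],
    [0,0,-20],
    [0,0,-20],
    [0,0,-20],
    [0,0,-17],
    [0,0,0]
  ],
  "twist": [0,0,0,0,0,0,0]
}}

```text
time: 17.93
position: [0.6175, -0.0751, 0.1874]
tool_rot: [-0.012, 1.0, -0.001, 0.003]
ft_force: [0.3, -0.1, -1.9]
grip_width: 0.072
```

```bash
python3 plan.py 0.427 -0.139 0.17 91.3;  python3 -c "
from h import *
c=shot('side','s8.png');cv2.imwrite('pics/s8c.png',cv2.resize(c['color'][120:270,220:420],None,fx=3.5,fy=3.5))"
```

```text
t17.93 pos [ 0.6175 -0.0751  0.1874] yaw 91.33 w0.0720 F [ 0.3 -0.1 -1.9] q6 -1.89 tilt [ 0.006 -0.002 -1.   ]
6 slide [[32.0, -9.9, 2.9], [32.0, -9.9, 2.9], [32.0, -9.9, 2.9], [32.0, -9.9, 2.9], [32.0, -9.9, 2.9], [32.0, -9.9, 2.9]] twist [0.01, 0.01, 0.01, 0.01, 0.01, 0.01]
```

View pics/s8c.png

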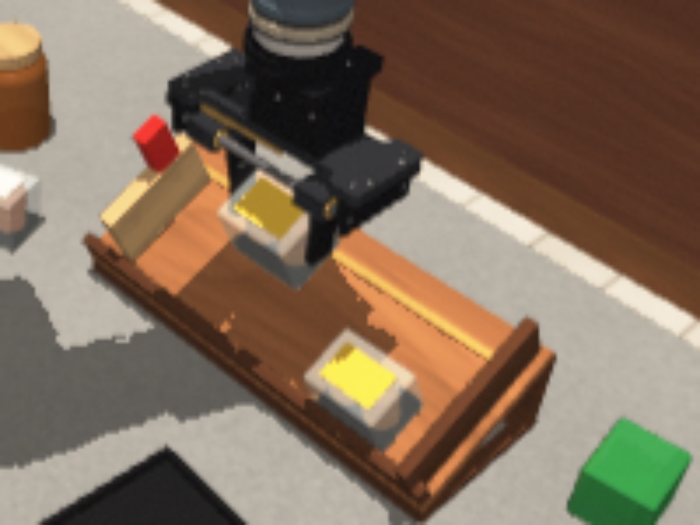

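The pack is lifted. I'll carry it over the tray and check its tilt.

Request:
{"method": "step_arm", "body": {
  "slide": [
    [20,-6,0],
    [24,-7.5,0],
    [24,-7.5,0],
    [24,-7.5,0],
    [24,-7.5,0],
    [24,-7.5,0],
    [24,-7.5,0],
    [18,-5.5,0],
    [10,-3.4,0],
    [0,0,0],
    [0,0,0]
  ],
  "twist": [0,0,0,0,0,0,0,0,0,0,0]
}}

```text
time: 18.9
position: [0.4253, -0.1391, 0.1834]
tool_rot: [-0.011, 1.0, 0.0, 0.0]
ft_force: [0.6, -1.1, -2.4]
grip_width: 0.0721
```

```bash
cat > held.py <<'E'
from h import *
import sys
o=robot.get_obs();p=np.array(o['position'])
for n in('side','top'):
    c=shot(n);P=world(c);hsv=cv2.cvtColor(c['color'],cv2.COLOR_BGR2HSV);H,S,V=cv2.split(hsv)
    col=((H>20)&(H<35)&(S>150)&(V>60)) if sys.argv[1]=='y' else ((S<60)&(V>100))
    m=col&(np.linalg.norm(P[...,:2]-p[:2],axis=-1)<.045)&(abs(P[...,2]-p[2])<.06)
    q=P[m]
    if len(q)<15: print(n,len(q));continue
    med=np.median(q,0);q=q[np.linalg.norm(q-med,axis=1)<.03]
    ce=q.mean(0);w=np.linalg.svd(q-ce)[2][2];w*=np.sign(w[2]);print(n,len(q),ce.round(4),'normal',w.round(3),'tcp',p.round(4))
E
python3 held.py y; python3 plan.py 0.427 -0.139 0.17 91.3;python3 -c "
from h import *
c=shot('side','s9.png');cv2.imwrite('pics/s9c.png',cv2.resize(c['color'][180:340,200:400],None,fx=3.5,fy=3.5))"
```

```text
side 171 [ 0.4085 -0.1381  0.1985] normal [-0.429 -0.005  0.903] tcp [ 0.4253 -0.1391  0.1834]
top 0
t19.00 pos [ 0.4264 -0.1392  0.1837] yaw 91.33 w0.0721 F [-0.6 -0.4 -1.4] q6 -2.16 tilt [ 0.001 -0.    -1.   ]
1 slide [[-0.6, 0.2, 13.7]] twist [0.03]
```

View pics/s9c.png

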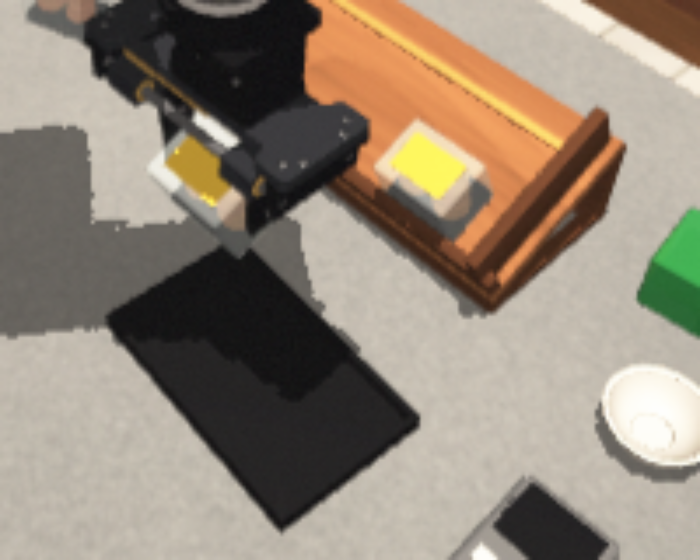

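The held pack is still tilted 25.4°. I'll lower until its front edge touches, then flatten it with a light grip.

Request:
{"method": "step_arm", "body": {
  "slide": [
    [-5,0,15],
    [0,0,25],
    [0,0,25],
    [0,0,25],
    [0,0,20],
    [0,0,10],
    [0,0,4],
    [0,0,0]
  ],
  "twist": [0,0,0,0,0,0,0,0]
}}

```text
time: 19.72
position: [0.4306, -0.1386, 0.0587]
tool_rot: [-0.012, 1.0, 0.0, -0.001]
ft_force: [-0.6, -1.0, -1.3]
grip_width: 0.072
```

Request:
{"method": "step_arm", "body": {
  "slide": [
    [0,0,0],
    [0,0,2],
    [0,0,2],
    [0,0,2],
    [0,0,2],
    [0,0,2],
    [0,0,2],
    [0,0,2],
    [0,0,0]
  ],
  "twist": [0,0,0,0,0,0,0,0,0],
  "force": 4
}}

```text
time: 20.47
position: [0.4308, -0.1392, 0.0457]
tool_rot: [-0.012, 1.0, -0.0, 0.001]
ft_force: [1.7, 0.8, 2.9]
grip_width: 0.0721
```

```bash
python3 held.py y
```

```text
side 84 [ 0.4225 -0.1348  0.0707] normal [-0.299  0.016  0.954] tcp [ 0.4308 -0.1392  0.0457]
top 0
```

Request:
{"method": "step_arm", "body": {
  "slide": [
    [0,0,1.5],
    [0,0,1.5],
    [0,0,0]
  ],
  "twist": [0,0,0],
  "force": 3
}}

```text
time: 20.82
position: [0.4303, -0.1392, 0.0425]
tool_rot: [-0.012, 1.0, -0.0, 0.0]
ft_force: [1.6, -0.5, 1.9]
grip_width: 0.0714
```

```bash
python3 held.py y;python3 -c "
from h import *
c=shot('side','s10.png');cv2.imwrite('pics/s10c.png',cv2.resize(c['color'][180:340,200:400],None,fx=3.5,fy=3.5))"
```

```text
side 61 [ 0.4246 -0.1349  0.0702] normal [-0.244 -0.005  0.97 ] tcp [ 0.4303 -0.1392  0.0425]
top 0
```

View pics/s10c.png

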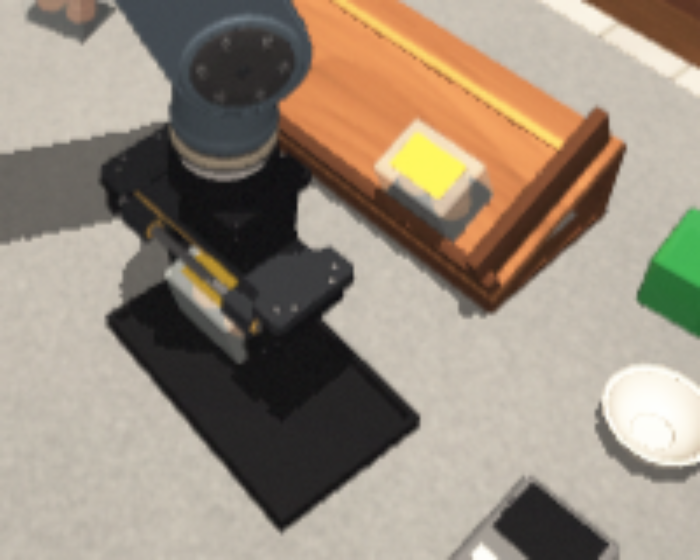

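Its tilt is down to about 14°, so I'll release it, rise, and fetch the second pack.

Request:
{"method": "step_arm", "body": {
  "slide": [
    [0,0,0],
    [0,0,0],
    [0,0,0],
    [0,0,0],
    [0,0,-10],
    [0,0,-25],
    [0,0,-35],
    [0,0,-35],
    [0,0,-30],
    [0,0,0]
  ],
  "twist": [0,0,0,0,0,0,0,0,0,0],
  "jaw": 87
}}

```text
time: 21.8
position: [0.4327, -0.1402, 0.1825]
tool_rot: [-0.012, 1.0, -0.003, 0.004]
ft_force: [0.6, 0.1, 0.6]
grip_width: 0.0872
```

```bash
python3 m1.py | grep yellow;python3 plan.py 0.618 -0.1805 0.18 91.3
```

```text
top yellow [321.4 183. ] 178 med [ 0.6045 -0.1784  0.1009] min [ 0.59  -0.201  0.093] max [ 0.619 -0.157  0.109] ang ((0.0497366338968277, 0.02901677042245865), 89.25718688964844)
side yellow [321.9 226.9] 186 med [ 0.606  -0.1814  0.1017] min [ 0.593 -0.203  0.095] max [ 0.619 -0.158  0.108] ang ((0.04832421615719795, 0.03073618747293949), 89.43357849121094)
t21.90 pos [ 0.4304 -0.1389  0.1788] yaw 91.34 w0.0870 F [-0.5  0.5 -0.5] q6 -2.15 tilt [ 0.002 -0.001 -1.   ]
5 slide [[-37.3, -9.2, -0.2], [-37.3, -9.2, -0.2], [-37.3, -9.2, -0.2], [-37.3, -9.2, -0.2], [-37.3, -9.2, -0.2]] twist [0.01, 0.01, 0.01, 0.01, 0.01]
```

Request:
{"method": "step_arm", "body": {
  "slide": [
    [-31.1,-7.4,0],
    [-31.1,-7.4,0],
    [-31.1,-7.4,0],
    [-31.1,-7.4,0],
    [-31.1,-7.4,0],
    [-31.1,-7.4,0],
    [0,0,0]
  ],
  "twist": [0,0,0,0,0,0,0]
}}

```text
time: 22.48
position: [0.6228, -0.1805, 0.1753]
tool_rot: [-0.012, 1.0, -0.001, 0.002]
ft_force: [0.6, -0.5, 0.4]
grip_width: 0.0871
```

```bash
python3 m1.py | grep yellow;python3 plan.py 0.618 -0.1800 0.083 91.3; python3 -c "
from h import *
c=shot('side','s11.png');cv2.imwrite('pics/s11c.png',cv2.resize(c['color'][180:340,200:400],None,fx=3.5,fy=3.5))"
```

```text
side yellow [315.4 224.7] 26 med [ 0.6013 -0.1625  0.0995] min [ 0.592 -0.169  0.096] max [ 0.607 -0.157  0.104] ang ((0.010751137509942055, 0.018384527415037155), 64.42460632324219)
side yellow [325.  232.5] 26 med [ 0.5991 -0.1983  0.0983] min [ 0.593 -0.203  0.095] max [ 0.607 -0.192  0.103] ang ((0.010178874246776104, 0.016263026744127274), 78.39812469482422)
side yellow [267.2 256.1] 189 med [ 0.4463 -0.1389  0.0662] min [ 0.43  -0.161  0.064] max [ 0.462 -0.116  0.069] ang ((0.03581419587135315, 0.04805329814553261), 1.0669662952423096)
t22.58 pos [ 0.617  -0.1784  0.1748] yaw 91.34 w0.0870 F [0.1 0.2 0.6] q6 -2.05 tilt [-0.004  0.002 -1.   ]
3 slide [[-0.3, -0.5, 30.6], [-0.3, -0.5, 30.6], [-0.3, -0.5, 30.6]] twist [0.01, 0.01, 0.01]
```

View pics/s11c.png

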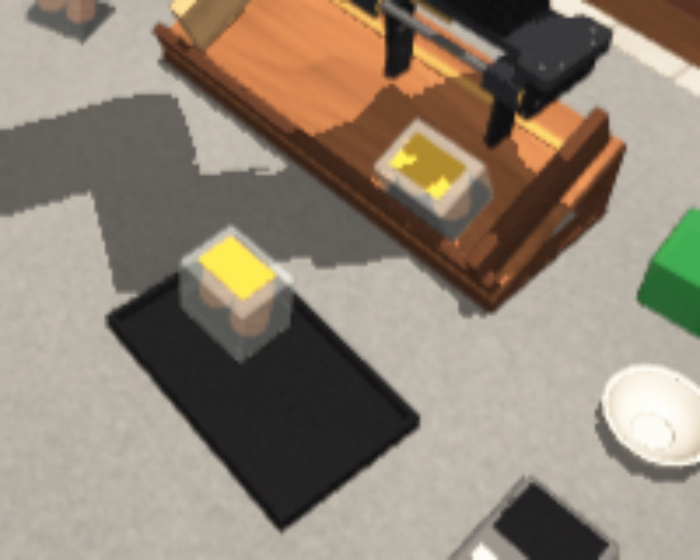

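Old1 sits flat in the tray: label centre (0.446, -0.139), z 0.066, well inside the walls. Next is old2.

Request:
{"method": "step_arm", "body": {
  "slide": [
    [0,-0.7,20],
    [0,-0.7,20],
    [0,0,15],
    [0,0,12],
    [0,0,12],
    [0,0,8],
    [0,0,5],
    [0,0,0]
  ],
  "twist": [0,0,0,0,0,0,0,0]
}}

```text
time: 23.3
position: [0.6169, -0.18, 0.0847]
tool_rot: [-0.012, 1.0, 0.0, -0.001]
ft_force: [0.1, 0.1, -0.1]
grip_width: 0.0872
```

Request:
{"method": "step_arm", "body": {
  "slide": [
    [0,0,0],
    [0,0,0],
    [0,0,0],
    [0,0,0],
    [0,0,0],
    [0,0,0]
  ],
  "twist": [0,0,0,0,0,0],
  "jaw": 60,
  "force": 12
}}

```text
time: 23.8
position: [0.6183, -0.1805, 0.0867]
tool_rot: [-0.012, 1.0, -0.0, 0.001]
ft_force: [0.7, 1.3, 2.9]
grip_width: 0.072
```

Request:
{"method": "step_arm", "body": {
  "slide": [
    [0,0,-8],
    [0,0,-15],
    [0,0,-20],
    [0,0,-20],
    [0,0,-20],
    [0,0,-17],
    [0,0,0],
    [0,0,0]
  ],
  "twist": [0,0,0,0,0,0,0,0]
}}

```text
time: 24.47
position: [0.6178, -0.1804, 0.1865]
tool_rot: [-0.012, 1.0, -0.0, 0.001]
ft_force: [-0.1, -0.4, -3.1]
grip_width: 0.072
```

```bash
python3 plan.py 0.418 -0.237 0.18 91.3 9;python3 held.py y
```

```text
t24.47 pos [ 0.6178 -0.1804  0.1865] yaw 91.33 w0.0720 F [-0.1 -0.4 -3.1] q6 -2.05 tilt [ 0.001 -0.001 -1.   ]
9 slide [[22.3, -5.8, 0.7], [22.3, -5.8, 0.7], [22.3, -5.8, 0.7], [22.3, -5.8, 0.7], [22.3, -5.8, 0.7], [22.3, -5.8, 0.7], [22.3, -5.8, 0.7], [22.3, -5.8, 0.7], [22.3, -5.8, 0.7]] twist [0.0, 0.0, 0.0, 0.0, 0.0, 0.0, 0.0, 0.0, 0.0]
side 213 [ 0.6054 -0.1809  0.2014] normal [-0.411 -0.016  0.912] tcp [ 0.6178 -0.1804  0.1865]
top 0
```

Request:
{"method": "step_arm", "body": {
  "slide": [
    [20,-5.5,0],
    [24,-6.2,0],
    [24,-6.2,0],
    [24,-6.2,0],
    [24,-6.2,0],
    [24,-6.2,0],
    [24,-6.2,0],
    [18,-5,0],
    [10,-3,0],
    [9,-4,0],
    [0,0,0],
    [0,0,0]
  ],
  "twist": [0,0,0,0,0,0,0,0,0,0,0,0]
}}

```text
time: 25.57
position: [0.4184, -0.24, 0.1855]
tool_rot: [-0.011, 1.0, 0.0, 0.0]
ft_force: [0.1, 0.0, -1.6]
grip_width: 0.0722
```

```bash
python3 plan.py 0.418 -0.238 0.062 91.3;python3 held.py y
```

```text
t25.57 pos [ 0.4184 -0.24    0.1855] yaw 91.27 w0.0722 F [ 0.1  0.  -1.6] q6 -2.35 tilt [ 0.  0. -1.]
4 slide [[0.1, 0.5, 30.9], [0.1, 0.5, 30.9], [0.1, 0.5, 30.9], [0.1, 0.5, 30.9]] twist [-0.01, -0.01, -0.01, -0.01]
side 235 [ 0.4025 -0.2394  0.1989] normal [-0.433 -0.012  0.901] tcp [ 0.4184 -0.24    0.1855]
top 70 [ 0.4076 -0.2247  0.2015] normal [-0.408 -0.064  0.911] tcp [ 0.4184 -0.24    0.1855]
```

Request:
{"method": "step_arm", "body": {
  "slide": [
    [0,0,15],
    [0,0,25],
    [0,0,25],
    [0,0,25],
    [0,0,20],
    [0,0,10],
    [0,0,5],
    [0,0,0]
  ],
  "twist": [0,0,0,0,0,0,0,0]
}}

```text
time: 26.33
position: [0.4184, -0.2394, 0.06]
tool_rot: [-0.012, 1.0, 0.0, -0.0]
ft_force: [-0.6, -0.5, -2.1]
grip_width: 0.0718
```

Request:
{"method": "step_arm", "body": {
  "slide": [
    [0,0,0],
    [0,0,2],
    [0,0,2],
    [0,0,2],
    [0,0,2],
    [0,0,2],
    [0,0,2],
    [0,0,2],
    [0,0,1],
    [0,0,0]
  ],
  "twist": [0,0,0,0,0,0,0,0,0,0],
  "force": 3
}}

```text
time: 27.17
position: [0.4185, -0.2402, 0.0456]
tool_rot: [-0.012, 1.0, -0.001, 0.0]
ft_force: [1.2, -1.1, 1.2]
grip_width: 0.0722
```

Request:
{"method": "step_arm", "body": {
  "slide": [
    [0,0,0],
    [0,0,0],
    [0,0,0],
    [0,0,0],
    [0,0,-10],
    [0,0,-25],
    [0,0,-35],
    [0,0,-35],
    [0,0,-30],
    [0,0,0]
  ],
  "twist": [0,0,0,0,0,0,0,0,0,0],
  "jaw": 82
}}

```text
time: 28.0
position: [0.4205, -0.2418, 0.1866]
tool_rot: [-0.012, 1.0, -0.004, 0.004]
ft_force: [1.0, -0.0, -0.1]
grip_width: 0.082
```

```bash
sed -n '/^# fresh/,$p' m2.py > f.py; sed -i '1i from h import *\nt=shot("top");s=shot("side")' f.py; python3 f.py; python3 m1.py | grep -E "yellow|white .*0.06";python3 -c "
from h import *
c=shot('side','s12.png')"
```

```text
A 441 z 0.0604 ((0.5602483153343201, 0.24659045040607452), (0.05618951842188835, 0.07244277745485306), 19.876300811767578)
  lab 191 ((0.5611003637313843, 0.24811995029449463), (0.03498588502407074, 0.05179864540696144), 18.72701072692871)
B 452 z 0.0606 ((0.5044359564781189, 0.3842580318450928), (0.07125017046928406, 0.05437309667468071), 89.41644287109375)
  lab 212 ((0.5050453543663025, 0.3882267475128174), (0.04223623871803284, 0.05553864687681198), 0.8995167016983032)
side A 223 z 0.0603 ((0.5613189339637756, 0.2448163777589798), (0.05740134418010712, 0.07292889058589935), 19.460554122924805)
side B 196 z 0.06 ((0.5037131309509277, 0.3826640844345093), (0.05495185777544975, 0.0738762840628624), 2.111715793609619)
top yellow [304.7 238.4] 26 med [ 0.4419 -0.1316  0.0661] min [ 0.433 -0.144  0.063] max [ 0.448 -0.12   0.07 ] ang ((0.024073729291558266, 0.015023482963442802), 89.15348052978516)
top white [177.1 200.2] 316 med [0.5603 0.2533 0.0606] min [0.533 0.22  0.004] max [0.584 0.288 0.065] ang ((0.06308381259441376, 0.07648751139640808), 20.229095458984375)
top white [130.5 218.9] 335 med [0.5043 0.3938 0.0607] min [0.484 0.357 0.   ] max [0.529 0.439 0.066] ang ((0.09806457906961441, 0.06264688074588776), 72.37902069091797)
top white [ 92.8 216.8] 184 med [0.5114 0.5052 0.0622] min [0.49  0.489 0.058] max [0.535 0.522 0.067] ang ((0.03587532415986061, 0.0482419952750206), 75.03130340576172)
side white [284.5 256.5] 180 med [ 0.5184 -0.1429  0.0008] min [ 0.467 -0.171 -0.003] max [ 0.533 -0.106  0.066] ang ((0.15487073361873627, 0.052880920469760895), 42.17988204956055)
side white [341.  353.1] 614 med [ 0.4127 -0.4201  0.0315] min [ 0.386 -0.446  0.028] max [ 0.441 -0.388  0.035] ang ((0.06581256538629532, 0.062316689640283585), 2.855104446411133)
```

View pics/s12.png

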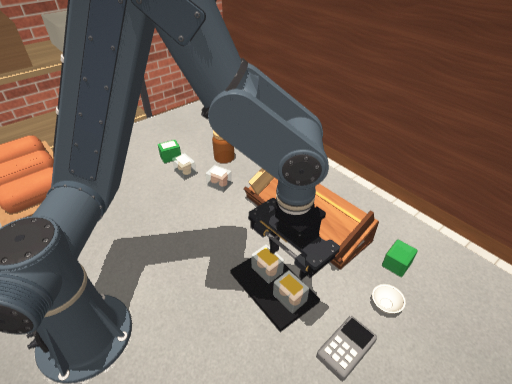

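The side view shows both yellow packs sitting in the black tray at (267,262) and (292,290). The fresh packs haven't moved. Next is fresh A at (0.5605, 0.246), yaw 20°.

```bash
python3 plan.py 0.5605 0.2460 0.25 110 16
```

```text
t28.25 pos [ 0.4171 -0.2388  0.1798] yaw 91.32 w0.0820 F [-0.5 -0.2 -0.1] q6 -2.35 tilt [-0.002  0.002 -1.   ]
16 slide [[-9.7, 30.1, -4.4], [-10.3, 29.9, -4.4], [-10.9, 29.7, -4.4], [-11.5, 29.4, -4.4], [-12.1, 29.2, -4.4], [-12.7, 28.9, -4.4], [-13.3, 28.7, -4.4], [-13.8, 28.4, -4.4], [-14.4, 28.1, -4.4], [-15.0, 27.8, -4.4], [-15.5, 27.5, -4.4], [-16.1, 27.2, -4.4], [-16.7, 26.9, -4.4], [-17.2, 26.5, -4.4], [-17.7, 26.2, -4.4], [-18.3, 25.8, -4.4]] twist [-1.17, -1.17, -1.17, -1.17, -1.17, -1.17, -1.17, -1.17, -1.17, -1.17, -1.17, -1.17, -1.17, -1.17, -1.17, -1.17]
```

Request:
{"method": "step_arm", "body": {
  "slide": [
    [0,0,-35],
    [0,0,-35],
    [-9.7,30.1,0],
    [-9.7,30.1,0],
    [-9.7,30.1,0],
    [-9.7,30.1,0],
    [-9.7,30.1,0],
    [-9.7,30.1,0],
    [-9.7,30.1,0],
    [-9.7,30.1,0],
    [-9.7,30.1,0],
    [-9.7,30.1,0],
    [-9.7,30.1,0],
    [-9.7,30.1,0],
    [-9.7,30.1,0],
    [-9.7,30.1,0],
    [-9.7,30.1,0],
    [-9.7,30.1,0]
  ],
  "twist": [0,0,0,0,0,0,0,0,0,0,0,0,0,0,0,0,0,0],
  "jaw": 87
}}

```text
time: 29.75
position: [0.5613, 0.2467, 0.2483]
tool_rot: [-0.012, 1.0, -0.001, -0.002]
ft_force: [0.4, -0.5, 0.3]
grip_width: 0.0873
```

Request:
{"method": "step_arm", "body": {
  "slide": [
    [0,0,0],
    [0,0,0],
    [0,0,0],
    [0,0,0]
  ],
  "twist": [-6.23,-6.23,-6.23,0]
}}

```text
time: 30.08
position: [0.561, 0.2455, 0.2483]
tool_rot: [-0.175, 0.985, -0.0, -0.002]
ft_force: [0.1, -0.0, -0.3]
grip_width: 0.0872
```

```bash
python3 plan.py 0.5605 0.2460 0.04 110 ;python3 m1.py | grep yellow; python3 f.py|grep side; python3 -c "
from h import *
c=shot('side','s13.png');cv2.imwrite('pics/s13c.png',cv2.resize(c['color'][100:320,130:350],None,fx=2.6,fy=2.6))"
```

```text
t30.08 pos [0.561  0.2455 0.2483] yaw 110.16 w0.0872 F [ 0.1 -0.  -0.3] q6 -1.69 tilt [-0.005 -0.001 -1.   ]
6 slide [[0.1, 0.1, 34.7], [0.1, 0.1, 34.7], [0.1, 0.1, 34.7], [0.1, 0.1, 34.7], [0.1, 0.1, 34.7], [0.1, 0.1, 34.7]] twist [0.03, 0.03, 0.03, 0.03, 0.03, 0.03]
top yellow [306.7 236.7] 157 med [ 0.4452 -0.1374  0.0657] min [ 0.432 -0.159  0.061] max [ 0.46  -0.117  0.07 ] ang ((0.04623042419552803, 0.030026277527213097), 89.4171371459961)
top yellow [340.3 240.6] 161 med [ 0.4321 -0.2376  0.0659] min [ 0.42  -0.262  0.062] max [ 0.447 -0.216  0.07 ] ang ((0.046541977673769, 0.030057458207011223), 89.3923110961914)
side yellow [267.2 256.1] 185 med [ 0.4466 -0.139   0.0663] min [ 0.431 -0.161  0.064] max [ 0.462 -0.115  0.069] ang ((0.04891794174909592, 0.03362605348229408), 88.9682846069336)
side yellow [291.2 284.1] 237 med [ 0.4343 -0.2406  0.0663] min [ 0.419 -0.263  0.064] max [ 0.45  -0.217  0.069] ang ((0.034859586507081985, 0.0489109605550766), 0.7344314455986023)
side A 2575 z 0.3899 ((0.5575730800628662, 0.25058409571647644), (0.07555010914802551, 0.15084809064865112), 20.340429306030273)
side B 212 z 0.0601 ((0.5168946981430054, 0.3748488128185272), (0.08337347209453583, 0.08926936984062195), 3.3022408485412598)
```

View pics/s13c.png

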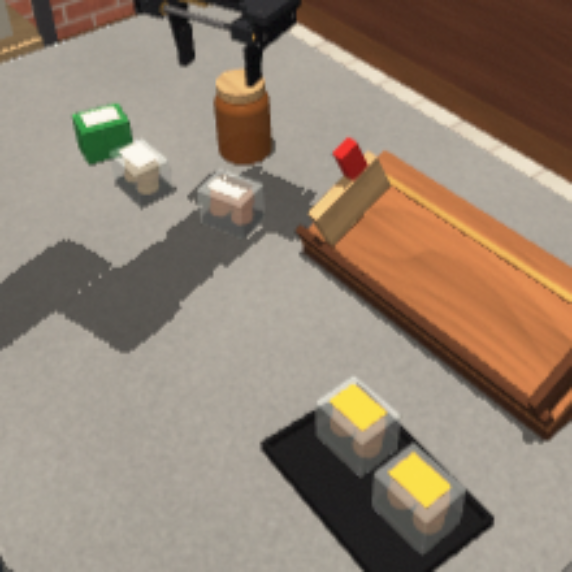

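```bash
python3 -c "
from h import *
c=shot('top');P=world(c);m=(abs(P[...,0]-.64)<.12)&(abs(P[...,1]-.36)<.12)&(P[...,2]>.1)&(P[...,2]<.13)
q=P[m];print(len(q),np.median(q,0),q.min(0),q.max(0))
c=shot('side');P=world(c);m=(abs(P[...,0]-.64)<.12)&(abs(P[...,1]-.36)<.12)&(P[...,2]>.03)&(P[...,2]<.13)
q=P[m];print(len(q),np.median(q,0),np.percentile(q,2,axis=0),np.percentile(q,98,axis=0))
"
```

```text
283 [0.68016071 0.37138674 0.12032226] [0.65650121 0.33424543 0.10458637] [0.70399024 0.40143156 0.12848785]
809 [0.64131924 0.34033261 0.06324168] [0.52248061 0.24225559 0.0316373 ] [0.69453473 0.47260019 0.12149884]
```

Request:
{"method": "step_arm", "body": {
  "slide": [
    [0,0,35],
    [0,0,35],
    [0,0,35],
    [0,0,30],
    [0,0,25],
    [0,0,20],
    [0,0,15],
    [0,0,10],
    [0,0,3],
    [0,0,0]
  ],
  "twist": [0,0,0,0,0,0,0,0,0,0]
}}

```text
time: 31.27
position: [0.5619, 0.2453, 0.0423]
tool_rot: [-0.174, 0.985, -0.0, -0.001]
ft_force: [0.4, 0.4, -0.6]
grip_width: 0.087
```

Request:
{"method": "step_arm", "body": {
  "slide": [
    [0,0,0],
    [0,0,0],
    [0,0,0],
    [0,0,0],
    [0,0,0],
    [0,0,0]
  ],
  "twist": [0,0,0,0,0,0],
  "jaw": 60,
  "force": 12
}}

```text
time: 31.77
position: [0.5628, 0.2458, 0.044]
tool_rot: [-0.174, 0.985, 0.0, 0.001]
ft_force: [-0.2, -0.1, 5.4]
grip_width: 0.0721
```

Request:
{"method": "step_arm", "body": {
  "slide": [
    [0,0,-10],
    [0,0,-25],
    [0,0,-35],
    [0,0,-35],
    [0,0,-35],
    [0,0,-35],
    [0,0,-25],
    [0,0,-20],
    [0,0,0]
  ],
  "twist": [0,0,0,0,0,0,0,0,0]
}}

```text
time: 32.52
position: [0.5643, 0.2459, 0.268]
tool_rot: [-0.174, 0.985, 0.0, 0.005]
ft_force: [1.2, 0.8, -1.1]
grip_width: 0.0718
```

```bash
python3 plan.py 0.637 -0.164 0.26 91.3 16 | head -1;python3 held.py w; python3 -c "
from h import *
c=shot('side','s14.png');cv2.imwrite('pics/s14c.png',cv2.resize(c['color'][60:280,130:350],None,fx=2.6,fy=2.6))"
```

```text
t32.52 pos [0.5643 0.2459 0.268 ] yaw 110.02 w0.0718 F [ 1.2  0.8 -1.1] q6 -1.69 tilt [ 0.01   0.002 -1.   ]
side 119 [0.552  0.2535 0.2835] normal [-0.17  -0.002  0.985] tcp [0.5643 0.2459 0.268 ]
top 12
```

View pics/s14c.png

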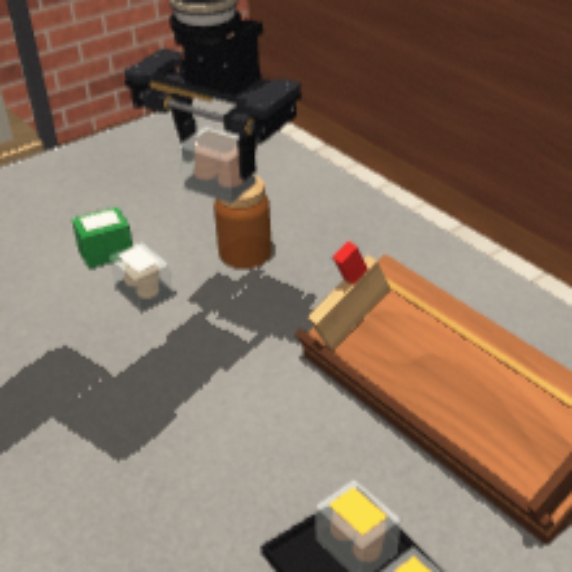

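Request:
{"method": "step_arm", "body": {
  "slide": [
    [0,0,0],
    [0,0,0],
    [0,0,0],
    [-4,-15,0],
    [-4,-25,0],
    [-4,-27,0],
    [-4,-27,0],
    [-4,-27,0],
    [-4,-27,0],
    [-4,-27,0],
    [-4,-27,0],
    [-4,-27,0],
    [-4,-27,0],
    [-4,-27,0],
    [-4,-27,0],
    [-4,-27,0],
    [-4,-27,0],
    [-4,-27,0],
    [-4,-20,0],
    [0,0,0]
  ],
  "twist": [6.23,6.23,6.23,0,0,0,0,0,0,0,0,0,0,0,0,0,0,0,0,0]
}}

```text
time: 34.33
position: [0.6351, -0.1685, 0.2594]
tool_rot: [-0.01, 1.0, -0.0, -0.002]
ft_force: [-0.3, -0.5, -1.5]
grip_width: 0.0718
```

```bash
python3 plan.py 0.636 -0.162 0.12 91.3 ;python3 held.py w; python3 -c "
from h import *
c=shot('side','s15.png');cv2.imwrite('pics/s15c.png',cv2.resize(c['color'][80:300,200:420],None,fx=2.6,fy=2.6))"
```

```text
t34.33 pos [ 0.6351 -0.1685  0.2594] yaw 91.09 w0.0718 F [-0.3 -0.5 -1.5] q6 -2.02 tilt [-0.004 -0.001 -1.   ]
4 slide [[-0.3, 1.6, 34.8], [-0.3, 1.6, 34.8], [-0.3, 1.6, 34.8], [-0.3, 1.6, 34.8]] twist [-0.05, -0.05, -0.05, -0.05]
side 227 [ 0.6288 -0.1576  0.2753] normal [-0.124  0.059  0.991] tcp [ 0.6351 -0.1685  0.2594]
top 12
```

View pics/s15c.png

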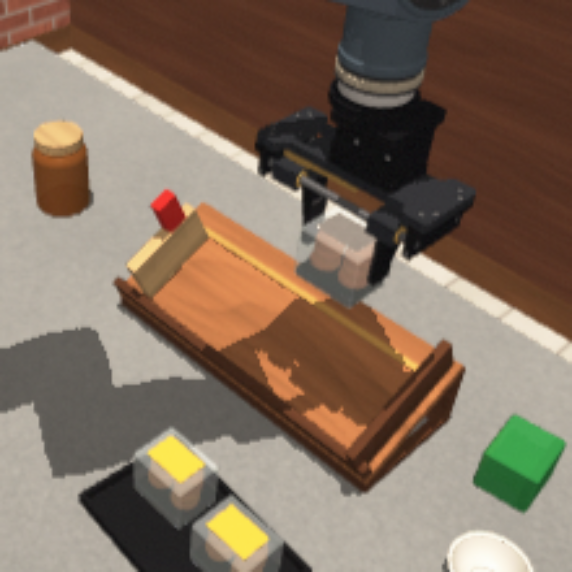

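Request:
{"method": "step_arm", "body": {
  "slide": [
    [0,1,20],
    [0,1,30],
    [0,1,30],
    [0,1,25],
    [0,0,20],
    [0,0,15],
    [0,0,10],
    [0,0,0]
  ],
  "twist": [0,0,0,0,0,0,0,0]
}}

```text
time: 35.15
position: [0.6333, -0.1578, 0.1097]
tool_rot: [-0.012, 1.0, 0.001, -0.003]
ft_force: [-0.2, -0.2, -1.7]
grip_width: 0.0721
```

Request:
{"method": "step_arm", "body": {
  "slide": [
    [0,0,2],
    [0,0,2],
    [0,0,0]
  ],
  "twist": [0,0,0],
  "force": 4
}}

```text
time: 35.4
position: [0.636, -0.16, 0.1097]
tool_rot: [-0.012, 1.0, -0.0, 0.001]
ft_force: [0.9, -0.2, -1.0]
grip_width: 0.0724
```

Request:
{"method": "step_arm", "body": {
  "slide": [
    [0,0,2],
    [0,0,2],
    [0,0,2],
    [0,0,2],
    [0,0,0]
  ],
  "twist": [0,0,0,0,0]
}}

```text
time: 35.82
position: [0.6345, -0.1602, 0.1008]
tool_rot: [-0.012, 1.0, -0.0, -0.001]
ft_force: [-3.3, -0.7, 2.9]
grip_width: 0.072
```

Request:
{"method": "step_arm", "body": {
  "slide": [
    [0,0,2],
    [0,0,2],
    [0,0,2],
    [0,0,2],
    [0,0,0]
  ],
  "twist": [0,0,0,0,0]
}}

```text
time: 36.23
position: [0.6353, -0.1601, 0.0922]
tool_rot: [-0.011, 1.0, 0.0, -0.0]
ft_force: [-3.0, -0.8, 0.9]
grip_width: 0.0721
```

```bash
python3 held.py w; python3 -c "
from h import *
c=shot('side','s16.png');cv2.imwrite('pics/s16c.png',cv2.resize(c['color'][150:270,260:420],None,fx=4,fy=4))"
```

```text
side 242 [ 0.6179 -0.1575  0.1115] normal [-0.27   0.018  0.963] tcp [ 0.6353 -0.1601  0.0922]
top 0
```

View pics/s16c.png

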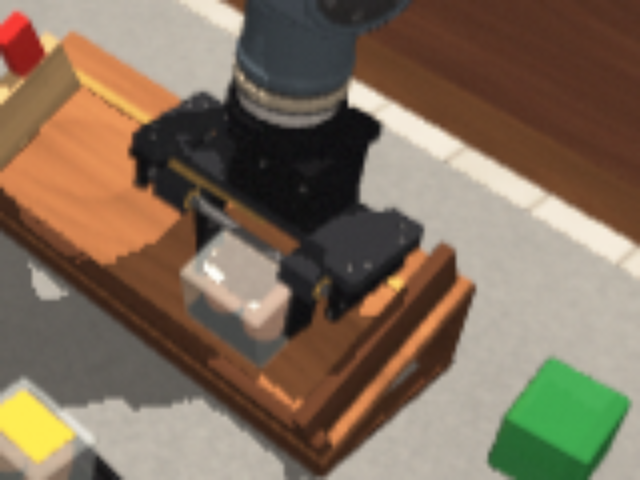

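The pack is resting on the ramp and tilted about 16° nose-down. I'll ease it downslope and release.

Request:
{"method": "step_arm", "body": {
  "slide": [
    [2,0,1.5],
    [3,0,1.5],
    [3,0,1.5],
    [3,0,1.5],
    [2,0,0],
    [0,0,0]
  ],
  "twist": [0,0,0,0,0,0],
  "force": 3
}}

```text
time: 36.88
position: [0.6223, -0.1603, 0.0866]
tool_rot: [-0.011, 1.0, 0.0, 0.0]
ft_force: [-0.5, -0.4, -0.6]
grip_width: 0.072
```

Request:
{"method": "step_arm", "body": {
  "slide": [
    [0,0,0],
    [0,0,0],
    [0,0,0],
    [0,0,0],
    [0,0,0],
    [0,0,-10],
    [0,0,-25],
    [0,0,-35],
    [0,0,-35],
    [0,0,-30],
    [0,0,-30],
    [0,0,0]
  ],
  "twist": [0,0,0,0,0,0,0,0,0,0,0,0],
  "jaw": 87
}}

```text
time: 37.88
position: [0.6261, -0.1618, 0.2602]
tool_rot: [-0.012, 1.0, -0.003, 0.007]
ft_force: [1.2, -1.0, 0.1]
grip_width: 0.0873
```

```bash
cat > rampchk.py <<'E'
from h import *
import sys
c=shot('side',sys.argv[1]);cv2.imwrite('pics/c'+sys.argv[1],cv2.resize(c['color'][120:270,220:420],None,fx=3.5,fy=3.5))
P=world(c);hsv=cv2.cvtColor(c['color'],cv2.COLOR_BGR2HSV)
m=(hsv[...,1]<60)&(hsv[...,2]>90)&(P[...,0]>.57)&(P[...,0]<.66)&(P[...,1]>-.25)&(P[...,1]<.1)&(P[...,2]>.08)&(P[...,2]<.135)
n,l,st,ce=cv2.connectedComponentsWithStats(m.astype(np.uint8))
for i in range(1,n):
    if st[i,4]>40:
        q=P[l==i];e=q.mean(0);w=np.linalg.svd(q-e)[2][2];w*=np.sign(w[2]);print(st[i,4],np.median(q,0).round(4),np.percentile(q,2,axis=0).round(3),np.percentile(q,98,axis=0).round(3),'n',w.round(3),cv2.minAreaRect(np.float32(q[:,:2]))[1:])
E
python3 rampchk.py r1.png; python3 plan.py 0.504 0.3835 0.25 90.5 20; python3 f.py | grep -E "B"
```

```text
360 [ 0.6079 -0.163   0.1021] [ 0.583 -0.195  0.088] [ 0.629 -0.13   0.112] n [-0.414 -0.039  0.909] ((0.054203931242227554, 0.06987842172384262), 5.127579689025879)
t37.93 pos [ 0.6247 -0.1612  0.2571] yaw 91.34 w0.0868 F [-0.5  0.4 -0.6] q6 -2.02 tilt [ 0.009 -0.004 -1.   ]
20 slide [[5.4, 27.4, 0.4], [5.4, 27.4, 0.4], [5.4, 27.4, 0.4], [5.5, 27.4, 0.4], [5.5, 27.4, 0.4], [5.5, 27.3, 0.4], [5.5, 27.3, 0.4], [5.5, 27.3, 0.4], [5.6, 27.3, 0.4], [5.6, 27.3, 0.4], [5.6, 27.3, 0.4], [5.6, 27.3, 0.4], [5.6, 27.3, 0.4], [5.7, 27.3, 0.4], [5.7, 27.3, 0.4], [5.7, 27.3, 0.4], [5.7, 27.3, 0.4], [5.7, 27.3, 0.4], [5.8, 27.3, 0.4], [5.8, 27.3, 0.4]] twist [0.04, 0.04, 0.04, 0.04, 0.04, 0.04, 0.04, 0.04, 0.04, 0.04, 0.04, 0.04, 0.04, 0.04, 0.04, 0.04, 0.04, 0.04, 0.04, 0.04]
B 454 z 0.0607 ((0.504395604133606, 0.3842921555042267), (0.07257086038589478, 0.054285384714603424), 89.3837661743164)
side B 197 z 0.06 ((0.5050515532493591, 0.38272008299827576), (0.07289812713861465, 0.05560170114040375), 88.45488739013672)
  return _methods._mean(a, axis=axis, dtype=dtype,
  ret = ret.dtype.type(ret / rcount)
```

View pics/cr1.png

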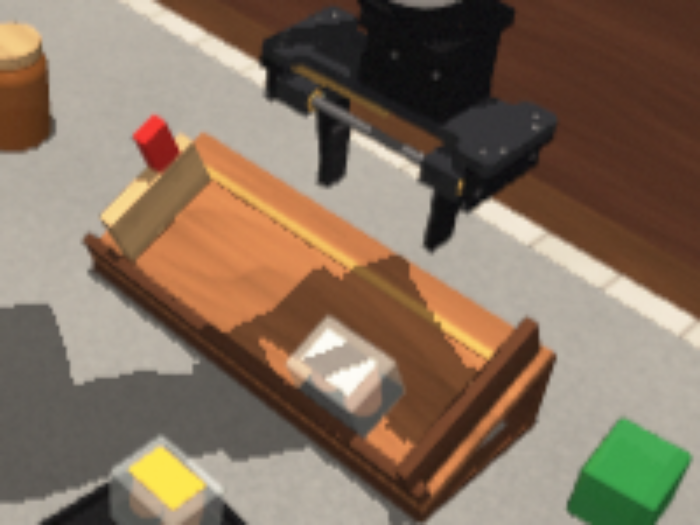

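Fresh A is squarely down at the lip: pitch 25°, y ≈ -0.163. Next is fresh B.

Request:
{"method": "step_arm", "body": {
  "slide": [
    [5.5,27.3,0],
    [5.5,27.3,0],
    [5.5,27.3,0],
    [5.5,27.3,0],
    [5.5,27.3,0],
    [5.5,27.3,0],
    [5.5,27.3,0],
    [5.5,27.3,0],
    [5.5,27.3,0],
    [5.5,27.3,0],
    [5.5,27.3,0],
    [5.5,27.3,0],
    [5.5,27.3,0],
    [5.5,27.3,0],
    [5.5,27.3,0],
    [5.5,27.3,0],
    [5.5,27.3,0],
    [5.5,27.3,0],
    [5.5,27.3,0],
    [5.5,25,0]
  ],
  "twist": [0,0,0,0,0,0,0,0,0,0,0,0,0,0,0,0,0,0,0,0]
}}

```text
time: 39.7
position: [0.4982, 0.3817, 0.2496]
tool_rot: [-0.012, 1.0, -0.001, -0.002]
ft_force: [1.7, 0.8, -0.0]
grip_width: 0.0865
```

Request:
{"method": "step_arm", "body": {
  "slide": [
    [0,0,0],
    [0,0,0],
    [0,0,0]
  ],
  "twist": [1.6,0,0]
}}

```text
time: 39.95
position: [0.4989, 0.3803, 0.25]
tool_rot: [0.002, 1.0, -0.001, -0.002]
ft_force: [0.5, 0.7, -0.4]
grip_width: 0.0868
```

```bash
python3 rampchk.py r2.png; python3 plan.py 0.5045 0.3835 0.042 89.7; python3 -c "
from h import *
c=shot('side','s17.png');cv2.imwrite('pics/s17c.png',cv2.resize(c['color'][60:280,110:330],None,fx=2.6,fy=2.6))
P=world(c);m=(abs(P[...,0]-.5045)<.07)&(abs(P[...,1]-.3835)<.07)&(P[...,2]>.05)&(P[...,2]<.07);q=P[m];print(len(q),cv2.minAreaRect(np.float32(q[:,:2])))"
```

```text
272 [ 0.6032 -0.1632  0.1001] [ 0.582 -0.187  0.088] [ 0.622 -0.135  0.11 ] n [-0.452 -0.006  0.892] ((0.05976373702287674, 0.042917974293231964), 88.65465545654297)
t40.00 pos [0.4993 0.3799 0.2503] yaw 89.74 w0.0868 F [-0.4  0.3 -0.2] q6 -1.09 tilt [-0.003 -0.002 -1.   ]
6 slide [[-0.9, 0.6, 34.7], [-0.9, 0.6, 34.7], [-0.9, 0.6, 34.7], [-0.9, 0.6, 34.7], [-0.9, 0.6, 34.7], [-0.9, 0.6, 34.7]] twist [0.01, 0.01, 0.01, 0.01, 0.01, 0.01]
221 ((0.5041082501411438, 0.3819182813167572), (0.05602052062749863, 0.07479429990053177), 0.6341626644134521)
```

View pics/s17c.png

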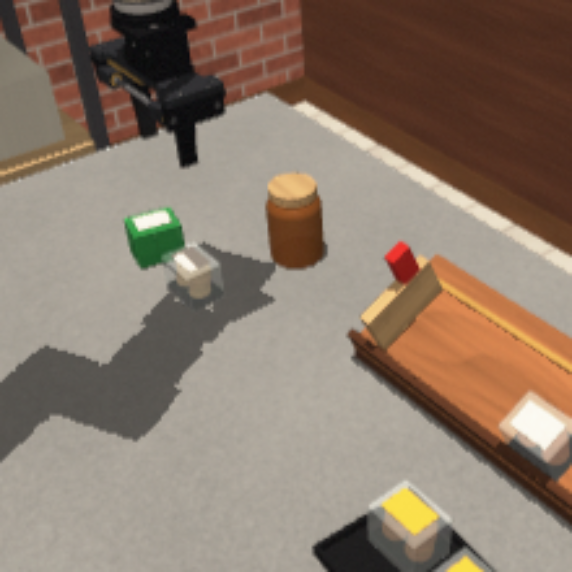

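Request:
{"method": "step_arm", "body": {
  "slide": [
    [-2.5,1.5,35],
    [-2.5,1.5,35],
    [0,0,35],
    [0,0,30],
    [0,0,25],
    [0,0,20],
    [0,0,15],
    [0,0,10],
    [0,0,3],
    [0,0,0]
  ],
  "twist": [0,0,0,0,0,0,0,0,0,0]
}}

```text
time: 40.88
position: [0.5049, 0.383, 0.0432]
tool_rot: [0.003, 1.0, -0.0, -0.001]
ft_force: [0.1, 0.2, 0.4]
grip_width: 0.0871
```

Request:
{"method": "step_arm", "body": {
  "slide": [
    [0,0,0],
    [0,0,0],
    [0,0,0],
    [0,0,0],
    [0,0,0],
    [0,0,0]
  ],
  "twist": [0,0,0,0,0,0],
  "jaw": 60,
  "force": 12
}}

```text
time: 41.38
position: [0.5057, 0.3843, 0.045]
tool_rot: [0.002, 1.0, 0.001, 0.001]
ft_force: [0.5, -0.3, 5.0]
grip_width: 0.0719
```

Request:
{"method": "step_arm", "body": {
  "slide": [
    [0,0,-10],
    [0,0,-25],
    [0,0,-35],
    [0,0,-35],
    [0,0,-35],
    [0,0,-35],
    [0,0,-25],
    [0,0,-20],
    [0,0,0],
    [0,0,0]
  ],
  "twist": [0,0,0,0,0,0,0,0,0,0]
}}

```text
time: 42.22
position: [0.5047, 0.3836, 0.2643]
tool_rot: [0.002, 1.0, 0.0, 0.001]
ft_force: [-0.8, 0.6, -3.6]
grip_width: 0.0719
```

```bash
python3 plan.py 0.633 -0.055 0.262 91.3 20;python3 held.py w
```

```text
t42.22 pos [0.5047 0.3836 0.2643] yaw 89.73 w0.0719 F [-0.8  0.6 -3.6] q6 -1.09 tilt [ 0.001  0.    -1.   ]
20 slide [[-6.5, -21.9, 0.1], [-6.5, -21.9, 0.1], [-6.5, -21.9, 0.1], [-6.4, -21.9, 0.1], [-6.4, -21.9, 0.1], [-6.4, -21.9, 0.1], [-6.3, -22.0, 0.1], [-6.3, -22.0, 0.1], [-6.3, -22.0, 0.1], [-6.2, -22.0, 0.1], [-6.2, -22.0, 0.1], [-6.2, -22.0, 0.1], [-6.2, -22.0, 0.1], [-6.1, -22.0, 0.1], [-6.1, -22.0, 0.1], [-6.1, -22.0, 0.1], [-6.0, -22.0, 0.1], [-6.0, -22.0, 0.1], [-6.0, -22.1, 0.1], [-5.9, -22.1, 0.1]] twist [-0.08, -0.08, -0.08, -0.08, -0.08, -0.08, -0.08, -0.08, -0.08, -0.08, -0.08, -0.08, -0.08, -0.08, -0.08, -0.08, -0.08, -0.08, -0.08, -0.08]
side 86 [0.4862 0.373  0.2773] normal [-0.547  0.007  0.837] tcp [0.5047 0.3836 0.2643]
top 0
```

Request:
{"method": "step_arm", "body": {
  "slide": [
    [-4,-12,0],
    [-6.2,-21,0],
    [-6.4,-23,0],
    [-6.4,-23,0],
    [-6.4,-23,0],
    [-6.4,-23,0],
    [-6.4,-23,0],
    [-6.4,-23,0],
    [-6.4,-23,0],
    [-6.4,-23,0],
    [-6.4,-23,0],
    [-6.4,-23,0],
    [-6.4,-23,0],
    [-6.4,-23,0],
    [-6.4,-23,0],
    [-6.4,-23,0],
    [-6.4,-23,0],
    [-6.4,-23,0],
    [-6,-22,0],
    [-4,-16,0]
  ],
  "twist": [-1.6,0,0,0,0,0,0,0,0,0,0,0,0,0,0,0,0,0,0,0]
}}

```text
time: 43.98
position: [0.6366, -0.0544, 0.2608]
tool_rot: [-0.011, 1.0, 0.0, -0.002]
ft_force: [0.9, 0.3, -2.8]
grip_width: 0.072
```

Request:
{"method": "step_arm", "body": {
  "slide": [
    [0,0,0],
    [0,0,0]
  ],
  "twist": [0,0]
}}

```text
time: 44.15
position: [0.6365, -0.0529, 0.2617]
tool_rot: [-0.011, 1.0, 0.001, -0.002]
ft_force: [1.0, 1.4, -2.7]
grip_width: 0.0721
```

```bash
python3 plan.py 0.634 -0.055 0.11 91.3;python3 held.py w; python3 rampchk.py r3.png
```

```text
t44.15 pos [ 0.6365 -0.0529  0.2617] yaw 91.22 w0.0721 F [ 1.   1.4 -2.7] q6 -1.85 tilt [-0.004  0.002 -1.   ]
4 slide [[0.6, -0.5, 37.9], [0.6, -0.5, 37.9], [0.6, -0.5, 37.9], [0.6, -0.5, 37.9]] twist [-0.02, -0.02, -0.02, -0.02]
side 215 [ 0.6235 -0.0469  0.276 ] normal [-0.21   0.069  0.975] tcp [ 0.6365 -0.0529  0.2617]
top 32 [ 0.6317 -0.0276  0.2776] normal [-0.049  0.166  0.985] tcp [ 0.6365 -0.0529  0.2617]
313 [ 0.6053 -0.1594  0.1017] [ 0.582 -0.186  0.089] [ 0.627 -0.13   0.111] n [-0.419  0.002  0.908] ((0.05019406974315643, 0.06414647400379181), 1.0354280471801758)
```

View pics/cr3.png

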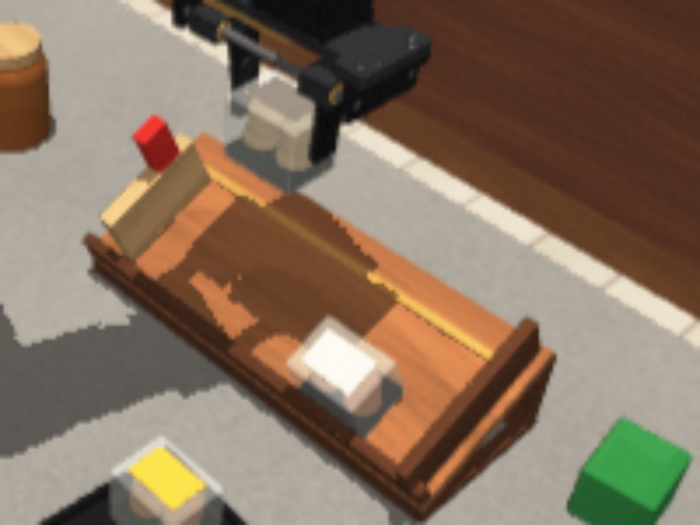

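Request:
{"method": "step_arm", "body": {
  "slide": [
    [1,-0.5,20],
    [1,-0.5,30],
    [0,0,30],
    [0,0,25],
    [0,0,20],
    [0,0,15],
    [0,0,10],
    [0,0,0]
  ],
  "twist": [0,0,0,0,0,0,0,0]
}}

```text
time: 44.97
position: [0.6336, -0.0521, 0.1114]
tool_rot: [-0.012, 1.0, 0.001, -0.002]
ft_force: [0.1, -0.3, -2.9]
grip_width: 0.0722
```

Request:
{"method": "step_arm", "body": {
  "slide": [
    [0,0,2],
    [0,0,2],
    [0,0,2],
    [0,0,2],
    [0,0,2],
    [0,0,2],
    [0,0,0]
  ],
  "twist": [0,0,0,0,0,0,0],
  "force": 4
}}

```text
time: 45.55
position: [0.6343, -0.0537, 0.1019]
tool_rot: [-0.012, 1.0, -0.0, -0.001]
ft_force: [-3.9, -0.2, 1.9]
grip_width: 0.0719
```

Request:
{"method": "step_arm", "body": {
  "slide": [
    [0,0,2],
    [0,0,2],
    [0,0,2],
    [0,0,2],
    [2,0,1.5],
    [3,0,1.5],
    [3,0,1.5],
    [3,0,1.5],
    [2,0,0],
    [0,0,0]
  ],
  "twist": [0,0,0,0,0,0,0,0,0,0],
  "force": 3
}}

```text
time: 46.38
position: [0.6223, -0.0538, 0.0877]
tool_rot: [-0.011, 1.0, 0.0, 0.0]
ft_force: [-0.7, -0.0, -2.4]
grip_width: 0.0718
```

Request:
{"method": "step_arm", "body": {
  "slide": [
    [0,0,0],
    [0,0,0],
    [0,0,0],
    [0,0,0],
    [0,0,0],
    [0,0,-10],
    [0,0,-25],
    [0,0,-35],
    [0,0,-35],
    [0,0,-30],
    [0,0,-30],
    [0,0,0],
    [0,0,0]
  ],
  "twist": [0,0,0,0,0,0,0,0,0,0,0,0,0],
  "jaw": 87
}}

```text
time: 47.47
position: [0.6236, -0.0541, 0.2561]
tool_rot: [-0.012, 1.0, -0.001, 0.003]
ft_force: [-0.5, -1.3, -0.9]
grip_width: 0.0871
```

```bash
python3 rampchk.py r4.png; python3 plan.py 0.636 0.095 0.25 91.3; python3 -c "
from h import *
c=shot('top','t5.png')"
```

```text
349 [ 0.6032 -0.0614  0.1008] [ 0.581 -0.09   0.087] [ 0.626 -0.023  0.111] n [-0.417 -0.038  0.908] ((0.06942429393529892, 0.0505952462553978), 89.50468444824219)
319 [ 0.6054 -0.1593  0.1012] [ 0.583 -0.187  0.088] [ 0.627 -0.13   0.111] n [-0.426 -0.002  0.905] ((0.05023809149861336, 0.06269633024930954), 1.417230248451233)
t47.52 pos [ 0.6223 -0.0538  0.2539] yaw 91.33 w0.0871 F [ 0.4  0.  -1. ] q6 -1.86 tilt [ 0.002 -0.    -1.   ]
4 slide [[-4.3, 37.1, 1.0], [-4.3, 37.1, 1.0], [-4.3, 37.1, 1.0], [-4.3, 37.1, 1.0]] twist [0.01, 0.01, 0.01, 0.01]
```

View pics/cr4.png

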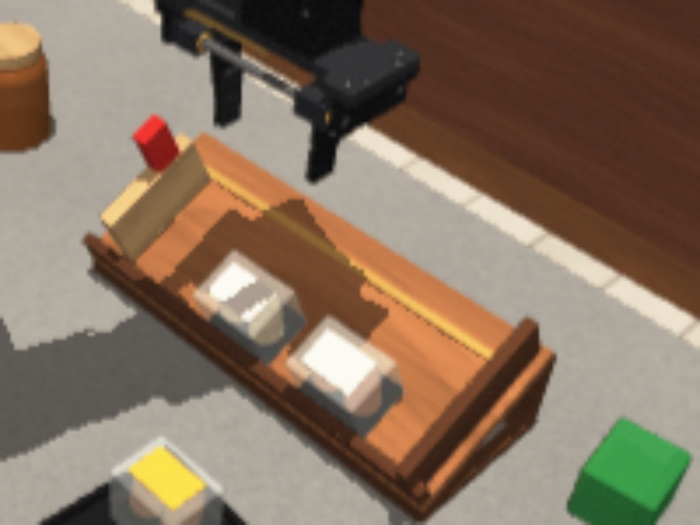

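View pics/t5.png

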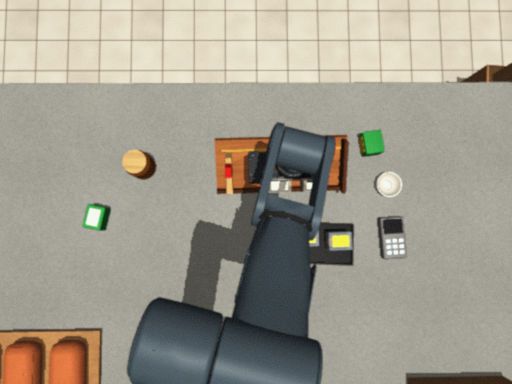

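Both fresh packs are square at the lip (crop (250,300) and (345,362)), the stop is still open, and no white packs remain on the counter. Now for the red tab.

Request:
{"method": "step_arm", "body": {
  "slide": [
    [-4.3,37.1,0],
    [-4.3,37.1,0],
    [-4.3,37.1,0],
    [-4.3,37.1,0],
    [0,0,0]
  ],
  "twist": [0,0,0,0,0],
  "jaw": 60
}}

```text
time: 47.98
position: [0.6347, 0.1018, 0.2506]
tool_rot: [-0.014, 1.0, 0.002, -0.002]
ft_force: [0.2, -1.9, -0.0]
grip_width: 0.0635
```

```bash
python3 plan.py 0.637 0.0947 0.159 91.3; python3 rampchk.py r5.png
```

```text
t47.98 pos [0.6347 0.1018 0.2506] yaw 91.65 w0.0635 F [ 0.2 -1.9 -0. ] q6 -1.62 tilt [-0.004  0.004 -1.   ]
3 slide [[-0.7, -2.4, 30.5], [-0.7, -2.4, 30.5], [-0.7, -2.4, 30.5]] twist [0.12, 0.12, 0.12]
284 [ 0.6005 -0.0628  0.0999] [ 0.58  -0.09   0.088] [ 0.62  -0.029  0.11 ] n [-0.432 -0.039  0.901] ((0.06383918970823288, 0.04316128045320511), 88.8115463256836)
274 [ 0.6036 -0.1631  0.1004] [ 0.582 -0.187  0.089] [ 0.623 -0.135  0.109] n [-0.421 -0.004  0.907] ((0.04479008540511131, 0.058755822479724884), 4.388297080993652)
```

View pics/cr5.png

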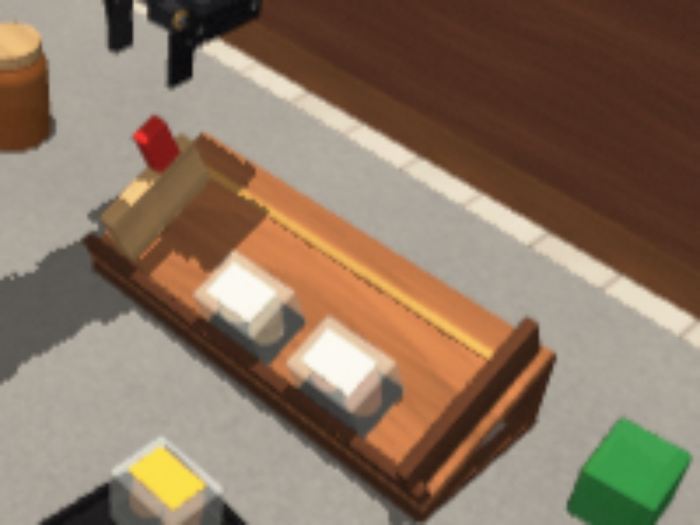

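Request:
{"method": "step_arm", "body": {
  "slide": [
    [0,0,25],
    [0,0,25],
    [0,0,22],
    [0,0,15],
    [0,0,7],
    [0,0,0],
    [0,0,0]
  ],
  "twist": [0,0,0,0,0,0,0]
}}

```text
time: 48.62
position: [0.636, 0.0941, 0.1582]
tool_rot: [-0.011, 1.0, -0.0, -0.001]
ft_force: [0.5, -1.0, -0.3]
grip_width: 0.0601
```

Request:
{"method": "step_arm", "body": {
  "slide": [
    [0,0,0],
    [0,0,0],
    [0,0,0],
    [0,0,0],
    [0,0,0],
    [0,0,0],
    [0,0,0],
    [0,0,0]
  ],
  "twist": [0,0,0,0,0,0,0,0],
  "jaw": 5,
  "force": 25
}}

```text
time: 49.28
position: [0.6361, 0.0945, 0.1589]
tool_rot: [-0.012, 1.0, -0.0, 0.0]
ft_force: [-0.2, -1.5, 0.7]
grip_width: 0.0178
```

Request:
{"method": "step_arm", "body": {
  "slide": [
    [0,-5,0],
    [0,-10,0],
    [0,-10,0],
    [0,-10,0],
    [0,-10,0],
    [0,-10,0],
    [0,-10,0],
    [0,-10,0],
    [0,-8,0],
    [0,-5,0],
    [0,0,0],
    [0,0,0]
  ],
  "twist": [0,0,0,0,0,0,0,0,0,0,0,0]
}}

```text
time: 50.28
position: [0.6381, 0.0054, 0.1589]
tool_rot: [-0.011, 1.0, -0.001, -0.0]
ft_force: [-0.8, -1.7, 2.9]
grip_width: 0.018
```

Request:
{"method": "step_arm", "body": {
  "slide": [
    [0,-4,0],
    [0,-5,0],
    [0,-5,0],
    [0,-5,0],
    [0,-5,0],
    [0,-5,0],
    [0,-5,0],
    [0,-5,0],
    [0,-5,0],
    [0,-5,0],
    [0,-3,0],
    [0,0,0]
  ],
  "twist": [0,0,0,0,0,0,0,0,0,0,0,0]
}}

```text
time: 51.28
position: [0.6392, -0.0462, 0.1589]
tool_rot: [-0.011, 1.0, -0.0, -0.0]
ft_force: [-1.6, 1.6, 4.6]
grip_width: 0.0181
```

```bash
python3 rampchk.py r6.png; python3 plan.py 0.639 -0.09 0.159 91.3
```

```text
771 [ 0.6027 -0.125   0.1003] [ 0.581 -0.188  0.088] [ 0.627 -0.062  0.111] n [-0.433 -0.006  0.902] ((0.050364166498184204, 0.1378949135541916), 1.0821781158447266)
t51.33 pos [ 0.6392 -0.0462  0.1588] yaw 91.31 w0.0178 F [-1.9  0.6  4.5] q6 -1.84 tilt [-0.    -0.001 -1.   ]
2 slide [[0.6, -21.9, -0.1], [0.6, -21.9, -0.1]] twist [0.0, 0.0]
```

View pics/cr6.png

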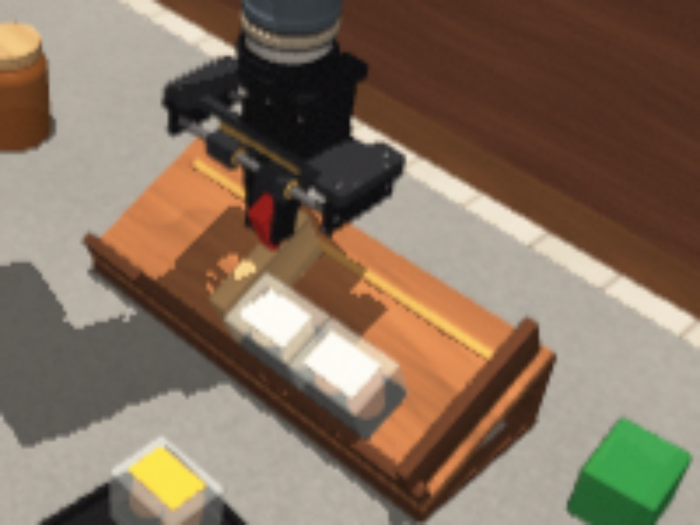

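The stop is against fresh B and B against A, with about 45 mm to go to the end plate.

Request:
{"method": "step_arm", "body": {
  "slide": [
    [0,-3,0],
    [0,-5,0],
    [0,-5,0],
    [0,-5,0],
    [0,-5,0],
    [0,-5,0],
    [0,-5,0],
    [0,-3,0],
    [0,-2,0],
    [0,0,0],
    [0,0,0]
  ],
  "twist": [0,0,0,0,0,0,0,0,0,0,0]
}}

```text
time: 52.25
position: [0.64, -0.0838, 0.1589]
tool_rot: [-0.012, 1.0, -0.0, -0.0]
ft_force: [-2.0, 2.7, 4.7]
grip_width: 0.0176
```

Request:
{"method": "step_arm", "body": {
  "slide": [
    [0,-1,0],
    [0,-1,0],
    [0,-1,0],
    [0,0,0],
    [0,0,0]
  ],
  "twist": [0,0,0,0,0]
}}

```text
time: 52.67
position: [0.6401, -0.0863, 0.1589]
tool_rot: [-0.012, 1.0, 0.0, -0.0]
ft_force: [-1.7, 3.2, 5.4]
grip_width: 0.0176
```

Request:
{"method": "step_arm", "body": {
  "slide": [
    [0,-1,0],
    [0,-1,0],
    [0,0,0],
    [0,0,0]
  ],
  "twist": [0,0,0,0]
}}

```text
time: 53.0
position: [0.6401, -0.0883, 0.1589]
tool_rot: [-0.012, 1.0, 0.0, -0.0]
ft_force: [-1.6, 3.3, 4.9]
grip_width: 0.0179
```

Request:
{"method": "step_arm", "body": {
  "slide": [
    [0,-1,0],
    [0,-1,0],
    [0,0,0],
    [0,0,0]
  ],
  "twist": [0,0,0,0]
}}

```text
time: 53.33
position: [0.6401, -0.0902, 0.1588]
tool_rot: [-0.012, 1.0, 0.0, -0.0]
ft_force: [-2.2, 2.7, 5.5]
grip_width: 0.018
```

Request:
{"method": "step_arm", "body": {
  "slide": [
    [0,-1,0],
    [0,0,0],
    [0,0,0]
  ],
  "twist": [0,0,0]
}}

```text
time: 53.58
position: [0.6402, -0.0912, 0.1588]
tool_rot: [-0.012, 1.0, 0.0, -0.0]
ft_force: [-1.7, 2.6, 4.9]
grip_width: 0.0179
```

Request:
{"method": "step_arm", "body": {
  "slide": [
    [0,-1,0],
    [0,0,0],
    [0,0,0]
  ],
  "twist": [0,0,0]
}}

```text
time: 53.83
position: [0.6402, -0.0915, 0.1589]
tool_rot: [-0.012, 1.0, 0.001, -0.0]
ft_force: [-2.8, 6.2, 5.4]
grip_width: 0.0177
```

Request:
{"method": "step_arm", "body": {
  "slide": [
    [0,-1,0],
    [0,0,0],
    [0,0,0]
  ],
  "twist": [0,0,0]
}}

```text
time: 54.08
position: [0.6402, -0.0915, 0.1589]
tool_rot: [-0.011, 1.0, 0.001, -0.0]
ft_force: [-2.0, 7.7, 5.7]
grip_width: 0.0178
```

Request:
{"method": "step_arm", "body": {
  "slide": [
    [0,-1,0],
    [0,0,0],
    [0,0,0]
  ],
  "twist": [0,0,0]
}}

```text
time: 54.33
position: [0.6402, -0.0915, 0.1588]
tool_rot: [-0.011, 1.0, 0.002, -0.0]
ft_force: [-0.6, 9.7, 6.1]
grip_width: 0.0181
```

Request:
{"method": "step_arm", "body": {
  "slide": [
    [0,-0.6,0],
    [0,0,0],
    [0,0,0]
  ],
  "twist": [0,0,0]
}}

```text
time: 54.58
position: [0.6402, -0.0915, 0.1588]
tool_rot: [-0.012, 1.0, 0.003, -0.0]
ft_force: [-0.5, 11.8, 6.2]
grip_width: 0.0176
```

Request:
{"method": "step_arm", "body": {
  "slide": [
    [0,-0.4,0],
    [0,0,0],
    [0,0,0],
    [0,0,0],
    [0,0,0],
    [0,0,0],
    [0,0,0],
    [0,0,0],
    [0,0,0],
    [0,0,0]
  ],
  "twist": [0,0,0,0,0,0,0,0,0,0]
}}

```text
time: 55.42
position: [0.6402, -0.0915, 0.1588]
tool_rot: [-0.012, 1.0, 0.003, -0.0]
ft_force: [-1.9, 11.9, 6.0]
grip_width: 0.0181
```

```bash
python3 rampchk.py r7.png; python3 -c "
from h import *
print(robot.get_obs()['ft_force'])"
```

```text
853 [ 0.6043 -0.172   0.1005] [ 0.582 -0.237  0.087] [ 0.628 -0.107  0.111] n [-0.434 -0.007  0.901] ((0.05075961351394653, 0.1425824761390686), 1.181774377822876)
[-1.56961576 11.97557646  6.55784334]
```

View pics/cr7.png

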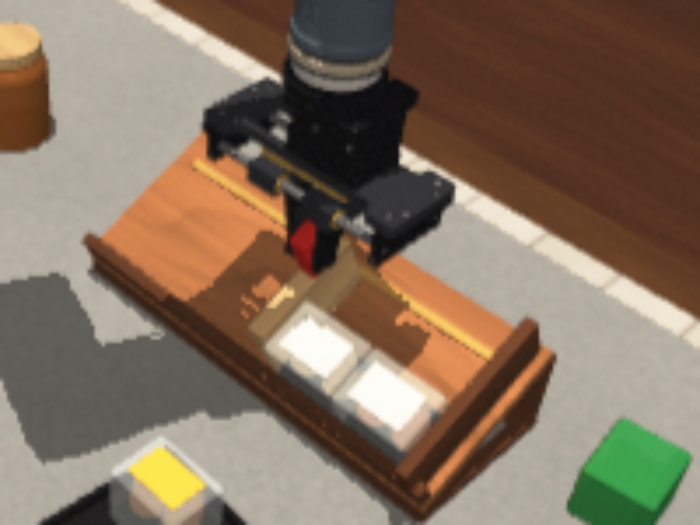

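The row is tight: it held about 12 N for roughly a second with no further travel. I'll ease off most of the push, release and rise.

Request:
{"method": "step_arm", "body": {
  "slide": [
    [0,1,0],
    [0,1,0],
    [0,1,0],
    [0,0,0],
    [0,0,0]
  ],
  "twist": [0,0,0,0,0]
}}

```text
time: 55.88
position: [0.6402, -0.0914, 0.1588]
tool_rot: [-0.012, 1.0, 0.001, -0.0]
ft_force: [-1.8, 5.3, 5.8]
grip_width: 0.0181
```

Request:
{"method": "step_arm", "body": {
  "slide": [
    [0,0,0],
    [0,0,0],
    [0,0,0],
    [0,0,0],
    [0,0,0],
    [0,0,0]
  ],
  "twist": [0,0,0,0,0,0],
  "jaw": 50
}}

```text
time: 56.38
position: [0.6404, -0.0924, 0.1585]
tool_rot: [-0.011, 1.0, -0.0, -0.0]
ft_force: [0.5, -0.5, -0.1]
grip_width: 0.0469
```

Request:
{"method": "step_arm", "body": {
  "slide": [
    [0,0,-10],
    [0,0,-20],
    [0,0,-30],
    [0,0,-30],
    [0,0,-20],
    [0,0,0],
    [0,0,0]
  ],
  "twist": [0,0,0,0,0,0,0]
}}

```text
time: 56.97
position: [0.6412, -0.0923, 0.2709]
tool_rot: [-0.012, 1.0, -0.001, 0.002]
ft_force: [-0.3, -0.6, -0.2]
grip_width: 0.0501
```

Request:
{"method": "step_arm", "body": {
  "slide": [
    [10,20,0],
    [10,30,0],
    [10,30,0],
    [10,30,0],
    [10,30,0],
    [10,30,0],
    [10,30,0],
    [10,30,0],
    [10,20,0],
    [0,0,0],
    [0,0,0]
  ],
  "twist": [0,0,0,0,0,0,0,0,0,0,0]
}}

```text
time: 57.88
position: [0.5432, 0.1567, 0.2674]
tool_rot: [-0.013, 1.0, -0.0, -0.002]
ft_force: [-0.1, -0.3, 0.3]
grip_width: 0.0503
```

```bash
python3 rampchk.py r8.png; python3 m1.py | grep -E "yellow|red"; python3 -c "
from h import *
shot('top','t9.png')
c=shot('side','s19.png')
P=world(c).reshape(-1,3)
k=P[(P[:,0]>.585)&(P[:,0]<.64)&(P[:,1]>-.26)&(P[:,1]<-.06)&(P[:,2]>.05)]
for y in np.arange(-.118,-.08,.003):
    j=k[abs(k[:,1]-y)<.0015];print(round(y,3),len(j),j[:,2].max().round(3) if len(j) else '')
"
```

```text
773 [ 0.6022 -0.1723  0.0996] [ 0.582 -0.236  0.087] [ 0.625 -0.107  0.11 ] n [-0.434 -0.008  0.901] ((0.14022189378738403, 0.04929238557815552), 89.41854095458984)
top yellow [306.7 236.8] 162 med [ 0.4451 -0.1374  0.0657] min [ 0.43  -0.159  0.062] max [ 0.46  -0.117  0.07 ] ang ((0.045846834778785706, 0.03012489713728428), 89.46881866455078)
top yellow [340.3 240.8] 164 med [ 0.4321 -0.238   0.0659] min [ 0.417 -0.262  0.061] max [ 0.447 -0.217  0.071] ang ((0.0467241108417511, 0.030357683077454567), 89.24503326416016)
top red [293.9 168.8] 84 med [ 0.6368 -0.0888  0.1742] min [ 0.622 -0.097  0.154] max [ 0.657 -0.082  0.181] ang ((0.03841168433427811, 0.016385691240429878), 0.8516764044761658)
side yellow [267.3 256. ] 187 med [ 0.4471 -0.1386  0.066 ] min [ 0.431 -0.161  0.064] max [ 0.463 -0.116  0.068] ang ((0.033543363213539124, 0.0487760566174984), 3.8267669677734375)
side yellow [291.2 284.1] 238 med [ 0.4346 -0.2405  0.0663] min [ 0.419 -0.263  0.064] max [ 0.45  -0.217  0.069] ang ((0.03488987684249878, 0.04988602548837662), 1.73775315284729)
side red [309.  189.8] 143 med [ 0.6358 -0.0992  0.165 ] min [ 0.621 -0.102  0.134] max [ 0.656 -0.085  0.18 ] ang ((0.13530613481998444, 0.032080043107271194), 30.50619125366211)
-0.118 20 0.111
-0.115 16 0.11
-0.112 21 0.112
-0.109 18 0.11
-0.106 18 0.11
-0.103 35 0.178
-0.1 81 0.176
-0.097 34 0.179
-0.094 32 0.179
-0.091 38 0.179
-0.088 40 0.177
-0.085 20 0.18
-0.082 6 0.17
```

View pics/cr8.png

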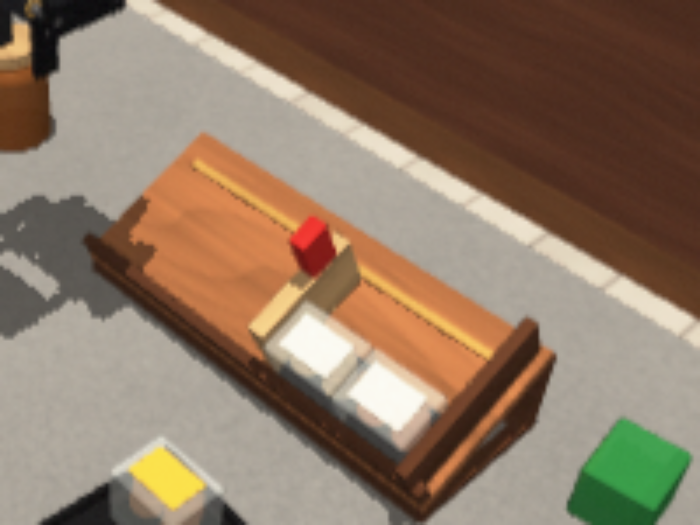

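View pics/t9.png

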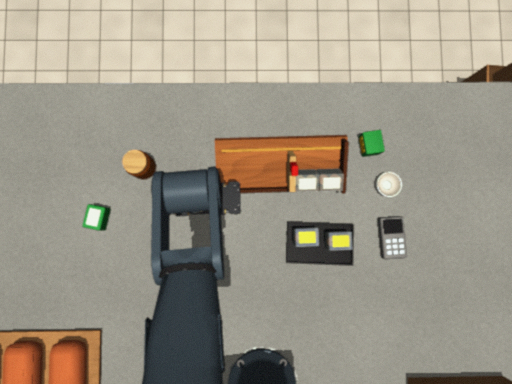

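The final views show the row tight between stop and end plate (top (293,172) to (345,183)). Both yellow packs are flat in the tray at (307,237) and (341,241), no fresh packs are left over, and the bystanders are where they started.

```bash
python3 -c "
from h import *
print(robot.hand_in(),robot.get_obs()['time'])"
```

```text
the job is handed in; nothing more can be done
the job is handed in; nothing more can be done
```

The job is done and handed in at about 58 s of the 210 s limit.

1. **Stop opened:** I slid the row stop fully back until it met its end stop.
2. **Yellow packs:** The two on the ramp were only about 8 mm apart, so I first pinched each one and dragged it sideways to make room for the fingers. Both went into the black tray.
3. **Fresh packs:** Only two were present, and I set both on the ramp at the lip.
4. **Row closed:** I pushed the stop in by its red tab until travel ended, held a reading of about 12 N for roughly a second, eased off and let go.

**Last checks**
- **Yellow packs:** Both lie flat inside the tray, with label height 66 mm, which fits a tray floor of about 5 mm plus the 60 mm pack.
- **Fresh packs:** They match the ramp's slope to within a degree (25.7°) and are square to it. Their tops span the row from about y = -0.24 m to the stop face at about -0.10 m, which fits two 72 mm packs with no visible gap.
- **Stop:** The red tab measured the same position after release as before, so the stop stayed put.
- **Jar, card reader, bowl and green look-alikes:** None were touched, and all look unmoved in the final top view. I compared their positions by eye, not by measurement.

**Imperfections:** Each pack came out of the gripper still tilted and settled the last few degrees by itself. The force on the row itself is an estimate of about 10 N, taken from the 12 N wrist reading less about 2 N of stop friction.

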